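# Lock the cleaner's battery with the long T-key

## Robot

A 6-joint arm with a two-finger parallel gripper is mounted at the origin on the work surface. World frame = base frame: x ahead of the robot, y to its left, z up, the work surface at z = 0. Lengths are in m, angles in rad, forces in N, time in s.
With the tool pointing down it reaches from about 0.35 to 0.975 m from the base axis. Payload 4.9 kg.
Tool frame: the origin (TCP) lies at the very end of the fingers, on their centre line; the grasp point (between the pads) lies 19 mm behind it (grasp_offset is the distance from the TCP to the grasp point, in m); x points along the fingers, y is the direction in which the jaws open and shut, and the axes are right-handed (so a half turn about x gives the same grasp; the last joint's range is limited). The gripper opens to 85 mm and grips with 20 to 120 N. Pads are 22 mm wide; open, the fingers measure 114 mm over their backs; the gripper's body (76 mm by 85 mm) begins 54 mm behind the grasp point. The pads swing forward as they close: fully open they stand 13 mm farther back than shut.
Start: joints at [-1.334, 0.053, 1.613, -0, 1.476, -0.119], TCP at [0.218, -0.586, 0.231] pointing down, gripper open.
Joint ranges: [-3.01, 3.01], [-1.01, 2.22], [0.06, 2.58], [-1.02, 4.17], [0.09, 2.62], [-3.14, 3.14]. Speed limits (rad/s): [2.57, 2.57, 3.14, 3.14, 3.14, 3.14].

## Interface

Orientations are given as a rotation vector (axis times angle).
In Python, from station import get_obs, get_image, camera_model, finish_job, grasp_offset gives the robot as it stands.
- The arm moves only by the shell command python3 -m crank 'ROWS' [OPENING] [FORCE]. ROWS is JSON, a list that holds one entry, the list of rows, each a list of 4 numbers: the shift along the world's x, y, z in m, then the turn about the world's z in degrees. In form: [[[dx, dy, dz, turn], ...]]. A call has 1 to 5 rows; each row is the pose to reach, as a shift and turn from the pose commanded when the call began; what a row does not reach only later rows make up. A row lasts 1/12 s, in which the tool goes at most 41.7 mm and 7.16 degrees, less where a joint would pass 70% of its speed; a pose out of reach is approached as far as the arm can. A call with a gripper value outside its range is refused whole. OPENING is the opening, from 0 (shut) to 1 (fully open), set as the call begins (- or left out, the last holds). The fingers move at their own pace and stop on an object; FORCE is the grip in N (left out, the last holds). Time passes only in rows, so rows that repeat a pose let the fingers close. It gives the time, the measured TCP pose, the force and the opening at its end, in the units of the state.
- get_obs(): the state, without advancing time (a new reading comes with each control period).
- get_image(name): name is "side" or "top" or "wrist"; returns (picture, depth): 400x640x3 uint8, red, green, blue; 400x640 float32, m along the optical axis (not along the pixel's ray), 0 where there is no reading.
- camera_model(name): a dict with "fx", "fy", "cx", "cy" (pixels), "k1" (the pictures are not rectified: a ray, as slopes to the right and down, at radius r is drawn at 1 + k1 r^2 times it, then the intrinsics apply), "xyz" and "attitude" of the camera in the world. Camera axes: x right, y down, z forward; pixel columns grow to the right and rows downward; lengths in m; the calibration is good to about 2 mm. A picture is of the moment at which its call begins: read the wrist's pose just before it. camera_model takes no time and is no camera call; for the wrist camera it gives the pose at the moment of the call.
- finish_job(): hands the job in, once; it reports no verdict.
The state is a dict: "t": time; "q": joint angles; "dq": joint speeds; "effort": joint torques, N m; "tool_pos": TCP position; "tool_rot": TCP orientation; "contact_force": force on the tool from outside, world axes, zero at the start; "wrist_torque": the same for the moment, N m; "opening": finger opening in m.
Only numpy, scipy, OpenCV 4.12 (cv2) and the standard library are available. Lean on these libraries where they do the work, as an engineer would, in place of code of your own. Each camera call takes 0.05 s, during which the arm holds its last target.

## Task

The battery of the opened robot vacuum is held by a latch arm whose square stem sits deep in the grey well. Take the T-key from its wooden stand, lower it gently down the well until its socket is fully seated over the stem, and turn it clockwise (seen from above) until the latch arm is fully home at its stop, without forcing it. Touch the cleaner only with the key. Then stand the key back in the stand, let go, and leave the other things on the bench alone.

Things in the scene. Friction and masses are not known exactly. Their poses are not given: they have to be found in the camera images.
- key_grip (a point): Centre of the crossbar of the steel T-key, half-way up the bar. The bar is 110 mm long along this frame's x, 14 mm thick (y) and 16 mm tall (z up). A 10 mm round shank runs down from it. The key weighs about 0.24 kg.
- key_foot (a point): Centre of the lower rim of the key's square socket, 173 mm straight below key_grip. The socket is 21 mm square outside (its sides parallel to the crossbar's x and y) and 14.2 mm square and 24 mm deep inside, open downward; outside it is 32 mm tall. The key starts upright in the stand with its foot about 10 mm above the bench.
- stand_mouth (a point): Centre of the mouth of the hole in the wooden key stand, an 80 x 80 x 55 mm fixed block. The hole is 28 mm square, its sides parallel to x and y of this frame, 45 mm deep with a flat floor (10 mm above the bench) and a 2 mm chamfer. The key's crossbar starts roughly along this x.
- well_mouth (a point): Centre of the open upper end of the grey service well: an upright round tube fixed in the chassis, 36 mm bore, about 48 mm outside, mouth 105 mm above the bench. The steel lock stem stands on its axis at the bottom.
- stem_nose (a point): Flat tip of the stem, 65 mm below the mouth, on the well's axis: a 12 mm square, 12 mm tall, with a square taper on top (10 mm tall, 12 mm to 7 mm wide). The direction of the flats is NOT given by this or any reading; it differs each time. Find it by feel: press lightly (3 to 8 N) and turn the key till it drops over the square. This frame's axes are the chassis's.
- stem_shoulder (a point): Centre of the flat round shoulder (24 mm across) at the foot of the stem's square, 87 mm below the mouth; a fully seated socket's rim rests on it. A socket not lined up in angle and centre stays on the taper or on the square's upper edge, 12 to 16 mm above. The stem turns with a friction of about 0.07 N m, so light pressing hardly turns it.
- latch (a joint): Angle of the steel latch arm round the foot of the well (an arm 89 mm long from the well axis), geared one to one to the stem. 0: open, as it starts (it can be turned back no farther than -0.4). It grows as the stem is turned clockwise from above; 1.2 rad: home over the battery, at a hard stop. It stays where it is left.
- latch_tip (a point): Outer end of the latch arm, about 48 mm above the bench.
- chassis: The opened robot vacuum, fixed. A white disc 300 mm across and 12 mm thick with a rim and parts no higher than 50 mm outside the well. Origin at the centre of its underside on the bench; the well stands 40 mm from it towards its -x.
- meter: Bystander: yellow multimeter lying flat, 160 x 85 x 42 mm; origin at the centre of its underside.
- solvent: Bystander: white bottle, 60 mm across, 120 mm tall; origin at the centre of its underside.
- dish: Bystander: blue screw dish, 110 mm across, 18 mm tall; origin at the centre of its underside.
Mind the look-alikes: they are no part of the job. There is more than one size of the part that bears key_grip; the job needs the smallest. Of the things that look like the part that bears stand_mouth, take the one that is nearest to the robot's base at the start.

How it is judged:
On the way, in this order (a step that is already met when the one before it is completed fails the run):
1. the key's socket is seated over the stem with the latch still open: rim within 6 mm of the shoulder (z of key_foot in the frame of well_mouth below -0.081 m and horizontal distance between key_foot and well_mouth below 0.004 m and value of joint latch below 0.25 rad), for 0.1 s.
2. with the key seated, the latch arm is turned home (to within 0.06 rad of its stop) (z of key_foot in the frame of well_mouth below -0.081 m and horizontal distance between key_foot and well_mouth below 0.004 m and value of joint latch above 1.14 rad), for 0.2 s.
At the end, for the whole second after the job is handed in: The latch arm is within 0.06 rad of its stop (joint latch above 1.14 rad); the key stands at rest in its stand, its foot within 6 mm of the hole's floor (more than 39 mm below the mouth), within 8 mm of the hole's axis and within 0.2 rad of upright, and is released (value of joint latch above 1.14 rad and z of key_foot in the frame of stand_mouth below -0.039 m and horizontal distance between key_foot and stand_mouth below 0.008 m and angle between key_grip's own z axis and vertical below 0.2 rad and linear speed of key below 0.02 m/s and contact force between the fingers and key below 0.1 N); the robot touches nothing.
It fails at once if the key is pushed against the stem with more than 55 N (pressed down, or forced against the stop; the pushes at all contact spots added up) (contact force between key and stem above 55 N).
It fails at once if the key is pushed against the chassis or the wall of the well with more than 40 N (contact force between key and chassis above 40 N).
It fails at once if the robot touches the latch arm or the chassis itself (contact force between any of the fingers, the arm and chassis above 2 N).
It fails at once if a bystander is moved by more than 30 mm (distance of any of meter, solvent, dish from where it was at the start of the episode above 0.03 m).
It also fails if it takes over 64 s, if anything falls off the work surface, if the arm or the gripper's body presses on something with over 40 N, if the wrist force passes 120 N, or if a joint passes its speed limit or range.

## Working session

There is one attempt and no reset: what is moved stays moved. The work goes in short steps, Python scripts to look and compute and a shell command to move; the robot and the scene stay as the last step left them, time stands still between calls to the robot, and variables do not carry over. Pictures are saved under pics/ and viewed, and the job is handed in when it is done.

```bash
ls; mkdir -p pics; python3 - <<'E'
from station import *
import cv2
print(get_obs(), grasp_offset)
for n in ("top","side","wrist"):
    print(n,camera_model(n))
    p,d=get_image(n); cv2.imwrite(f"pics/{n}0.png",p[:,:,::-1]); 
    import numpy as np; np.save(f"pics/{n}0d.npy",d)
print(get_obs()['t'])
E
```

```text
pics
{'t': 0.0, 'q': array([-1.33397868e+00,  5.33613295e-02,  1.61432034e+00,  1.18546943e-05,
        1.47597167e+00, -1.18993873e-01]), 'dq': array([-4.62498074e-04,  9.33209123e-04,  1.94591132e-03,  7.99042097e-04,
       -7.93201229e-06, -2.97836046e-04]), 'effort': array([ 7.16131854e-04, -3.93684232e+01, -3.70174313e+01,  3.51254403e-05,
        7.16331677e-03,  4.32437488e-06]), 'tool_pos': array([ 0.21757862, -0.58523689,  0.2300445 ]), 'tool_rot': array([ 2.02841269,  0.36686206, -2.02863847]), 'contact_force': array([ 0.13827066,  0.44198418, -0.08786399]), 'wrist_torque': array([-0.02507924, -0.03506192, -0.00148416]), 'opening': 0.08542688335739129} 0.0187
top {'fx': 421.27723957131144, 'fy': 421.27723957131144, 'cx': 319.8315824179779, 'cy': 199.59368127933962, 'k1': -0.0371510021702171, 'xyz': array([0.39336551, 0.09433644, 1.4677888 ]), 'attitude': array([-2.17043596,  2.17756142, -0.09904585])}
side {'fx': 459.8766419714104, 'fy': 459.8766419714104, 'cx': 322.17568766903196, 'cy': 190.52870591560145, 'k1': -0.07347679988685443, 'xyz': array([0.39036673, 1.30898605, 0.81490435]), 'attitude': array([-0.13320043,  2.66579114, -1.55964711])}
wrist {'fx': 335.77633278733265, 'fy': 335.77633278733265, 'cx': 322.75424302122434, 'cy': 201.6225994220105, 'k1': -0.06927269174404438, 'xyz': array([ 0.28053186, -0.56267328,  0.37301733]), 'attitude': array([ 2.38831908, -1.65848775, -0.23252368])}
0.15
```

View pics/top0.png

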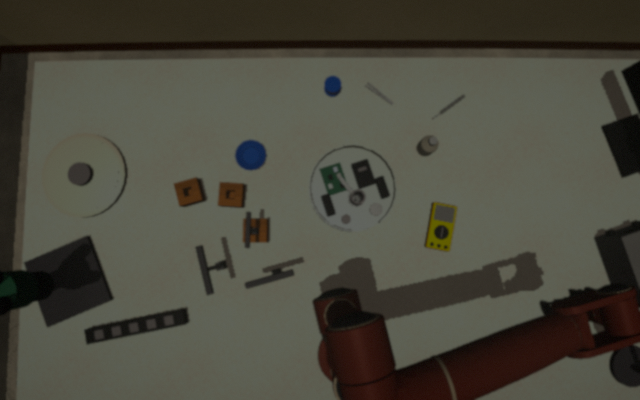

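View pics/side0.png

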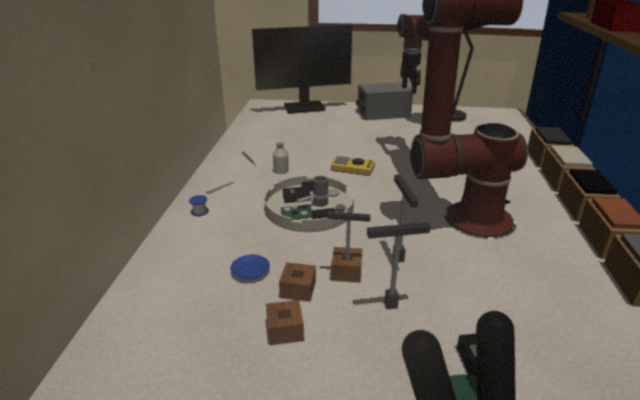

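View pics/wrist0.png

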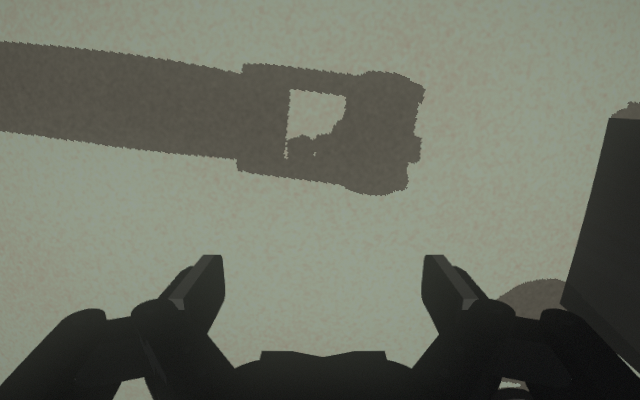

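```bash
cat > h.py <<'E'
import numpy as np, cv2
from station import *
from scipy.spatial.transform import Rotation as R
def ray(m,u,v):
    p=np.array([[(u-m['cx'])/m['fx'],(v-m['cy'])/m['fy']]]).ravel()
    s=p.copy()
    for _ in range(20): s=p/(1+m['k1']*(s@s))
    return R.from_rotvec(m['attitude']).as_matrix()@np.array([s[0],s[1],1])
def at_z(m,u,v,z):
    r=ray(m,u,v); return m['xyz']+r*(z-m['xyz'][2])/r[2]
def at_d(m,u,v,d): return m['xyz']+ray(m,u,v)*d
def proj(m,P):
    c=R.from_rotvec(m['attitude']).as_matrix().T@(np.asarray(P)-m['xyz'])
    s=c[:2]/c[2]; s=s*(1+m['k1']*(s@s))
    return s[0]*m['fx']+m['cx'], s[1]*m['fy']+m['cy']
def crop(img,x0,y0,w,h,k,name):
    c=img[y0:y0+h,x0:x0+w]
    c=cv2.resize(c,None,fx=k,fy=k,interpolation=cv2.INTER_CUBIC)
    c=cv2.convertScaleAbs(c,alpha=1.6,beta=10)
    cv2.imwrite("pics/"+name,c)
E
python3 - <<'E'
from h import *
i=cv2.imread("pics/top0.png"); crop(i,170,170,140,130,5,"c1.png"); crop(i,300,140,110,100,6,"c2.png")
i=cv2.imread("pics/side0.png"); crop(i,260,170,180,180,4,"c3.png")
m=camera_model("top"); d=np.load("pics/top0d.npy")
for u,v in [(189,192),(231,194),(256,230),(244,230),(268,230),(356,199),(263,215),(248,240),(428,145),(441,228),(251,155),(228,257),(205,270),(302,262),(260,283)]:
    print(u,v,d[v,u],at_d(m,u,v,d[v,u]).round(3))
E
```

```text
189 192 1.4671692 [0.556 0.552 0.01 ]
231 194 1.4634812 [0.548 0.404 0.013]
256 230 1.4306781 [0.422 0.313 0.034]
244 230 1.4106671 [0.422 0.35  0.054]
268 230 1.4661276 [ 0.423  0.276 -0.002]
356 199 1.4374667 [ 0.527 -0.028  0.036]
263 215 1.4661754 [0.475 0.293 0.003]
248 240 1.2695675 [0.389 0.312 0.193]
428 145 1.396404 [ 0.701 -0.265  0.094]
441 228 1.4240175 [ 0.427 -0.315  0.041]
251 155 1.4829445 [0.687 0.337 0.006]
228 257 1.455824 [0.33  0.414 0.   ]
205 270 1.211203 [0.303 0.427 0.243]
302 262 1.4488765 [0.313 0.157 0.005]
260 283 0.0 [0.393 0.094 1.468]
```

View pics/c1.png

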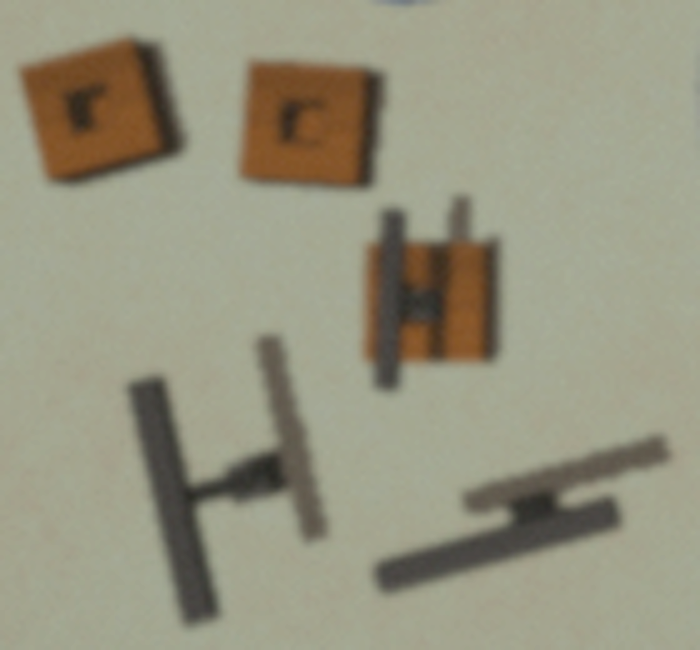

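View pics/c2.png

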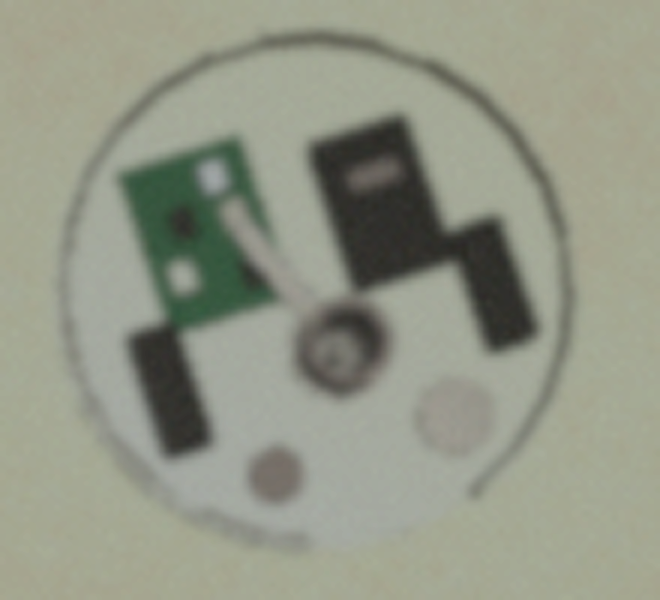

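View pics/c3.png

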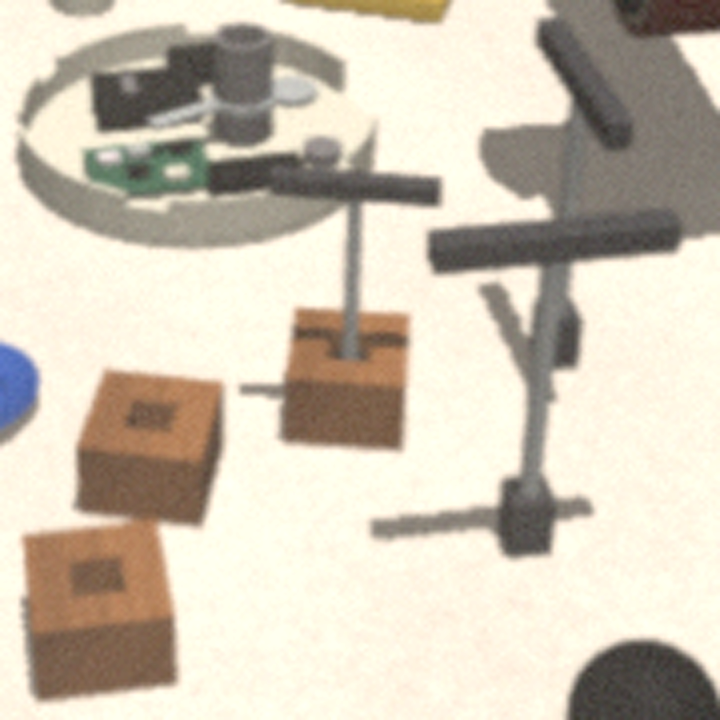

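```bash
python3 - <<'E'
from h import *
m=camera_model("top"); d=np.load("pics/top0d.npy")
for n,u,v,z in [("bar a",248.4,212,.191),("bar b",247.4,247.6,.191),("well",300+342/6,140+343/6,.105),("chassis",353,188.5,.03),("st c",170+367/5,170+243/5,.055),("st",170+490/5,170+243/5,.055),("st",170+490/5,170+359/5,.055),("st",170+367/5,170+359/5,.055)]:
    print(n,at_z(m,u,v,z).round(4))
o=get_obs(); print(R.from_rotvec(o['tool_rot']).as_matrix().round(3))
m=camera_model("side")
for z in (.191,): print(at_z(m,260+270/4,170+180/4,z),at_z(m,260+440/4,170+190/4,z))
print(at_z(m,260+244/4,170+35/4,.105))
E
```

```text
bar a [0.4738 0.3124 0.191 ]
bar b [0.3662 0.3142 0.191 ]
well [ 0.5264 -0.0256  0.105 ]
chassis [ 0.5637 -0.0188  0.03  ]
st c [0.4602 0.3522 0.055 ]
st [0.46   0.2694 0.055 ]
st [0.3825 0.2688 0.055 ]
st [0.3827 0.3512 0.055 ]
[[-0.     0.348 -0.937]
 [ 0.002 -0.937 -0.348]
 [-1.    -0.002 -0.   ]]
[0.47480674 0.32890207 0.191     ] [0.36761282 0.32999561 0.191     ]
[ 0.52777527 -0.02627855  0.105     ]
```

```bash
python3 -m crank '[[[0.024,0.028,0.016,7],[0.048,0.056,0.032,14],[0.072,0.084,0.048,21],[0.096,0.112,0.064,28],[0.12,0.14,0.08,35]]]' 1
python3 -m crank '[[[0.018,0.036,0.005,7],[0.036,0.072,0.01,14],[0.054,0.108,0.015,21],[0.072,0.144,0.02,28],[0.09,0.18,0.025,35]]]'
python3 -m crank '[[[0.006,0.04,0,7],[0.012,0.08,0,14],[0.018,0.12,0,21],[0.024,0.16,0,28],[0.03,0.2,0,35]]]'
python3 -m crank '[[[0,0.04,0,7],[0,0.08,0,14],[0,0.12,0,21],[0,0.16,0,28],[0,0.2,0,35]]]'
```

```text
t: 0.57
tool_pos: [0.3383, -0.4443, 0.3116]
tool_rot: [1.635, 0.864, -1.635]
contact_force: [0.4, -0.8, 0.5]
opening: 0.0853
t: 0.98
tool_pos: [0.428, -0.2639, 0.3363]
tool_rot: [1.2, 1.215, -1.2]
contact_force: [0.7, -0.5, -0.4]
opening: 0.0853
t: 1.4
tool_pos: [0.4574, -0.0639, 0.3361]
tool_rot: [0.739, 1.441, -0.739]
contact_force: [1.7, -0.9, 0.1]
opening: 0.0855
t: 1.82
tool_pos: [0.4571, 0.1361, 0.3362]
tool_rot: [0.264, 1.554, -0.264]
contact_force: [1.5, -0.5, 0.6]
opening: 0.0854
```

```bash
python3 -m crank '[[[-0.007,0.035,0,5],[-0.014,0.07,0,10],[-0.022,0.107,0,15],[-0.03,0.142,0,19],[-0.037,0.177,0,19]]]'
python3 -m crank '[[[0,0,0,0],[0,0,0,0]]]'
cat > snap.py <<'E'
from h import *
import sys,pickle
n=sys.argv[1]; nm=sys.argv[2]
o=get_obs(); m=camera_model(n); p,d=get_image(n)
cv2.imwrite(f"pics/{nm}.png",cv2.convertScaleAbs(p[:,:,::-1],alpha=1.5,beta=8)); pickle.dump((o,m,p,d),open(f"pics/{nm}.pkl","wb"))
print(o['t'],o['tool_pos'],R.from_rotvec(o['tool_rot']).as_matrix().round(4).tolist(),o['q'].round(3),o['contact_force'].round(2))
E
python3 snap.py wrist w1
```

```text
t: 2.23
tool_pos: [0.4197, 0.3129, 0.336]
tool_rot: [0.006, 1.571, -0.006]
contact_force: [-0.1, 0.0, 0.2]
opening: 0.0854
t: 2.4
tool_pos: [0.4199, 0.3124, 0.3357]
tool_rot: [0.005, 1.572, -0.006]
contact_force: [0.5, 0.7, 0.1]
opening: 0.0854
2.4 [0.41987377 0.31244119 0.33568561] [[-0.001, 0.0074, 1.0], [-0.0009, 1.0, -0.0074], [-1.0, -0.0009, -0.001]] [ 0.498 -0.231  1.708 -0.     1.666 -1.066] [0.51 0.73 0.08]
```

View pics/w1.png

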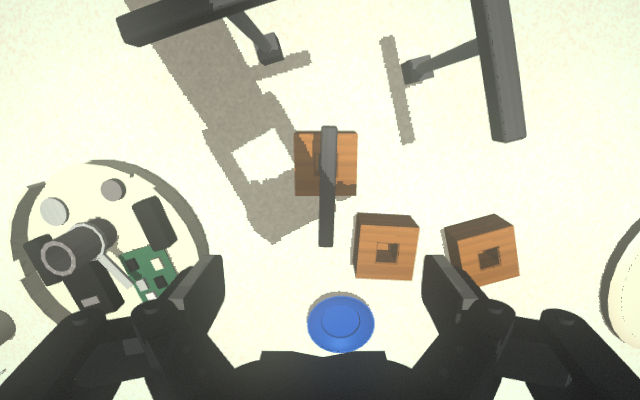

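```bash
python3 - <<'E'
from h import *
import pickle
o,m,p,d=pickle.load(open("pics/w1.pkl","rb"))
print(m['xyz'])
crop(p[:,:,::-1].copy(),280,115,90,140,5,"w1c.png")
# depth points of bar
pts=[]
for v in range(120,255):
  for u in range(300,350):
    if d[v,u]>0:
      P=at_d(m,u,v,d[v,u])
      if .15<P[2]<.25: pts.append(P)
pts=np.array(pts); print(len(pts),pts.min(0),pts.max(0),np.median(pts[:,2]))
top=pts[np.abs(pts[:,2]-np.median(pts[:,2]))<.006]
print(top.mean(0),top.min(0),top.max(0))
r=cv2.minAreaRect((top[:,:2]*1000).astype(np.float32)); print(r)
pts=[]
for v in range(120,205):
  for u in range(285,365):
    if d[v,u]>0:
      P=at_d(m,u,v,d[v,u])
      if .045<P[2]<.065: pts.append(P)
pts=np.array(pts);print(np.median(pts[:,2]),cv2.minAreaRect((pts[:,:2]*1000).astype(np.float32)))
E
```

```text
[0.34989857 0.31205409 0.47855231]
1918 [0.363825   0.30655181 0.17833676] [0.47336968 0.32293662 0.19367836] 0.1909601945997484
[0.41601367 0.31494336 0.19091235] [0.36426779 0.30655181 0.18739468] [0.47336968 0.32293662 0.19367836]
((418.689453125, 314.8676452636719), (13.989930152893066, 109.07711029052734), 88.12187957763672)
0.05503416074067752 ((419.56207275390625, 313.97686767578125), (80.31879425048828, 80.187255859375), 89.57666778564453)
```

View pics/w1c.png

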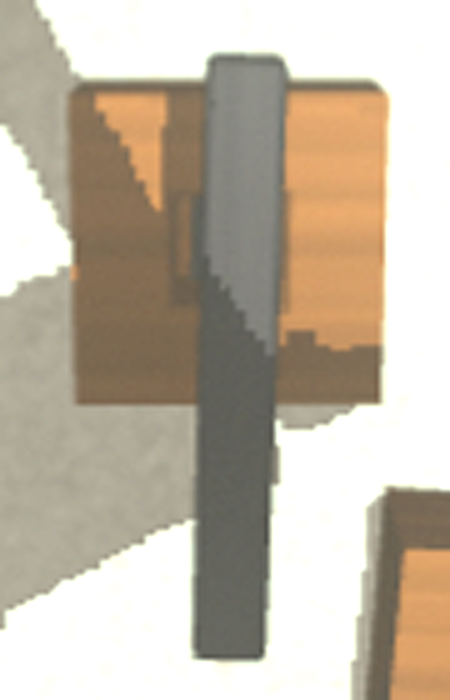

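```bash
python3 -m crank '[[[-0.001,0.0025,-0.035,-1.5],[-0.001,0.0025,-0.075,-1.5],[-0.001,0.0025,-0.115,-1.5],[-0.001,0.0025,-0.15,-1.5],[-0.001,0.0025,-0.172,-1.5]]]'
python3 -m crank '[[[0,0,0,0],[0,0,0,0],[0,0,0,0]]]'; python3 snap.py wrist w2
```

```text
t: 2.87
tool_pos: [0.4182, 0.311, 0.1596]
tool_rot: [0.028, 1.575, -0.034]
contact_force: [-0.8, 0.3, -0.9]
opening: 0.0857
t: 3.12
tool_pos: [0.4212, 0.3135, 0.1665]
tool_rot: [0.031, 1.568, -0.029]
contact_force: [0.8, 0.5, 0.2]
opening: 0.0855
3.1167 [0.42116885 0.31348124 0.16652096] [[0.0029, 0.0383, 0.9993], [0.0014, 0.9993, -0.0383], [-1.0, 0.0015, 0.0028]] [ 0.498 -0.142  1.911 -0.     1.369 -1.034] [0.85 0.48 0.2 ]
```

View pics/w2.png

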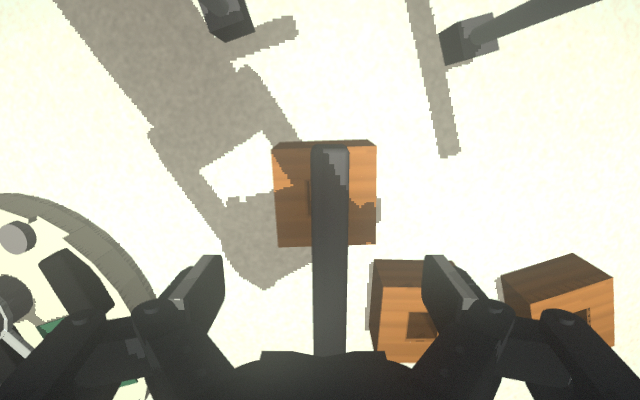

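```bash
python3 -m crank '[[[0,0,0,0],[0,0,0,0],[0,0,0,0],[0,0,0,0],[0,0,0,0]]]' 0 60
python3 -m crank '[[[0,0,0,0],[0,0,0,0],[0,0,0,0],[0,0,0,0],[0,0,0,0]]]';  python3 snap.py wrist w3
```

```text
t: 3.58
tool_pos: [0.4198, 0.3138, 0.1647]
tool_rot: [0.029, 1.57, -0.029]
contact_force: [0.0, -1.1, -0.5]
opening: 0.0255
t: 4.0
tool_pos: [0.4199, 0.3138, 0.1646]
tool_rot: [0.029, 1.57, -0.029]
contact_force: [-0.6, 0.1, 1.8]
opening: 0.0133
4.0 [0.41987477 0.31379229 0.1646249 ] [[0.0005, 0.0368, 0.9993], [0.0003, 0.9993, -0.0368], [-1.0, 0.0003, 0.0005]] [ 0.5   -0.14   1.913  0.     1.368 -1.034] [-0.64  0.14  1.75]
```

View pics/w3.png

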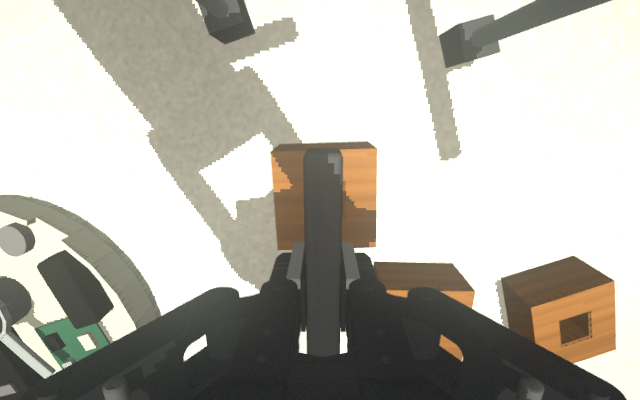

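```bash
python3 -m crank '[[[0,0,0.006,0],[0,0,0.02,0],[0,0,0.04,0],[0,0,0.065,0],[0,0,0.09,0]]]'
python3 -m crank '[[[0,0,0.025,0],[0,0,0.04,0],[0,0,0.045,0],[0,0,0.045,0],[0,0,0.045,0]]]'; python3 snap.py side s1;python3 snap.py top t1
```

```text
t: 4.47
tool_pos: [0.4186, 0.313, 0.2534]
tool_rot: [0.027, 1.574, -0.031]
contact_force: [-1.2, 0.1, -2.6]
opening: 0.0128
t: 4.88
tool_pos: [0.4192, 0.3133, 0.2977]
tool_rot: [0.028, 1.573, -0.03]
contact_force: [0.0, -0.3, -3.7]
opening: 0.013
4.8833 [0.41916702 0.31334887 0.29772414] [[-0.0021, 0.0369, 0.9993], [-0.0012, 0.9993, -0.0369], [-1.0, -0.0013, -0.0021]] [ 0.5   -0.222  1.762 -0.     1.604 -1.034] [ 0.01 -0.25 -3.66]
4.9333 [0.41893607 0.31321154 0.29700854] [[-0.0032, 0.0369, 0.9993], [-0.0018, 0.9993, -0.0369], [-1.0, -0.0019, -0.0031]] [ 0.5   -0.221  1.762 -0.     1.604 -1.034] [-0.84  0.28 -2.54]
```

View pics/s1.png

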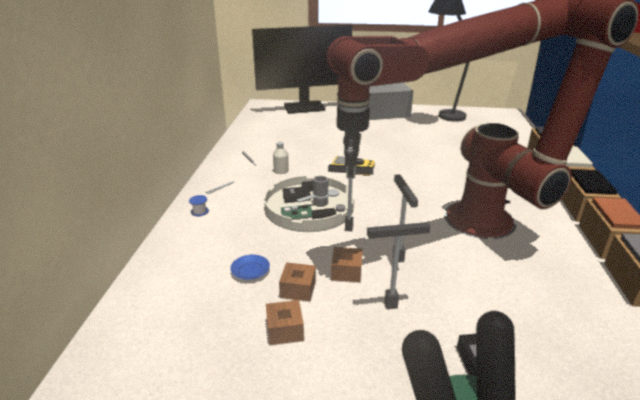

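View pics/t1.png

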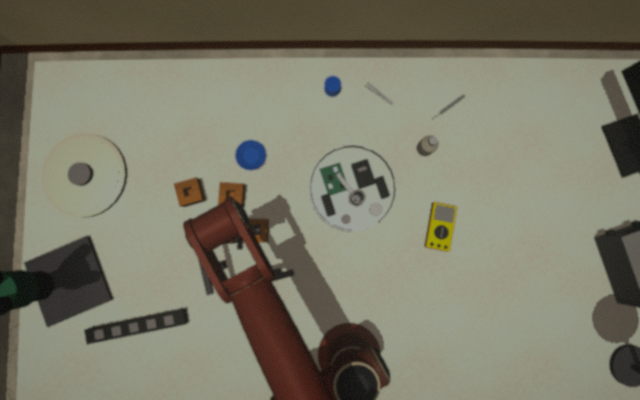

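```bash
python3 - <<'E'
from h import *
import pickle
for nm,cen in (("t1",(357,198)),("s1",(320,182)),("w1",(60,257)),("w3",(10,295))):
    o,m,p,d=pickle.load(open(f"pics/{nm}.pkl","rb"))
    pts=[]
    for v in range(max(0,cen[1]-45),min(400,cen[1]+45)):
      for u in range(max(0,cen[0]-45),cen[0]+45):
        if d[v,u]>0:
          P=at_d(m,u,v,d[v,u])
          if .095<P[2]<.112 and np.hypot(P[0]-.527,P[1]+.026)<.05: pts.append(P)
    pts=np.array(pts)
    if len(pts)<5: print(nm,len(pts)); continue
    (c,r)=cv2.minEnclosingCircle((pts[:,:2]*1000).astype(np.float32))
    print(nm,len(pts),np.median(pts[:,2]),c,r)
o,m,p,d=pickle.load(open("pics/t1.pkl","rb")); crop(p[:,:,::-1].copy(),337,178,40,40,15,"t1c.png")
o,m,p,d=pickle.load(open("pics/w1.pkl","rb")); crop(p[:,:,::-1].copy(),20,210,80,80,8,"w1w.png")
o,m,p,d=pickle.load(open("pics/s1.pkl","rb")); crop(p[:,:,::-1].copy(),300,120,80,120,6,"s1c.png"); crop(p[:,:,::-1].copy(),300,165,40,50,12,"s1w.png")
E
```

```text
t1 83 0.10407230407674994 (529.2256469726562, -27.572603225708008) 24.816747665405273
s1 100 0.10224390624971375 (527.3828125, -26.309385299682617) 26.55885887145996
w1 823 0.10398205513967745 (526.8294067382812, -28.079021453857422) 25.621883392333984
w3 0
```

View pics/t1c.png

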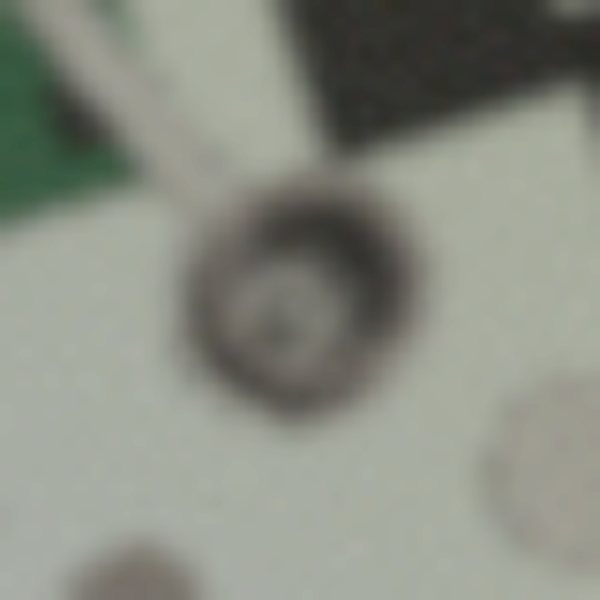

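View pics/w1w.png

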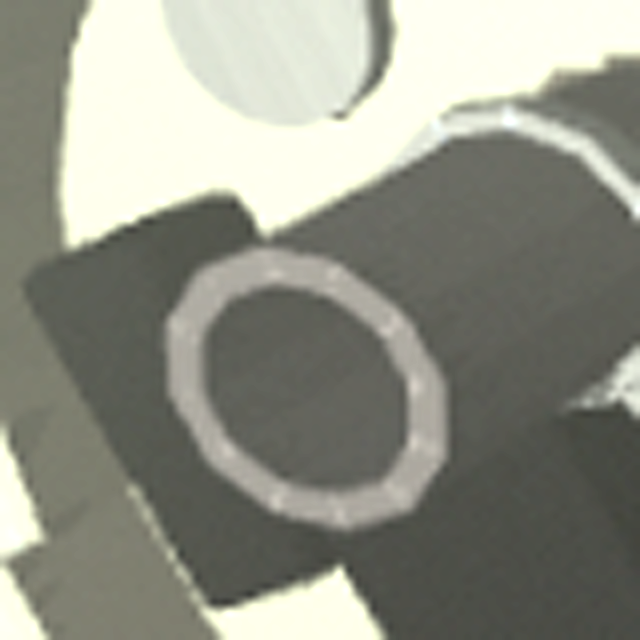

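View pics/s1c.png

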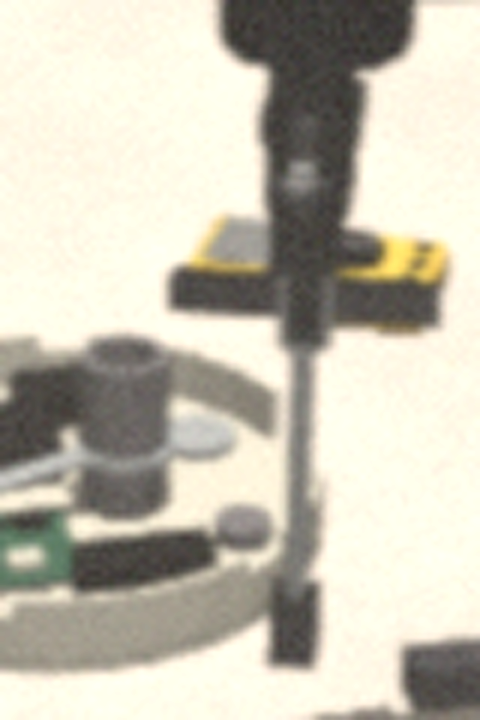

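View pics/s1w.png

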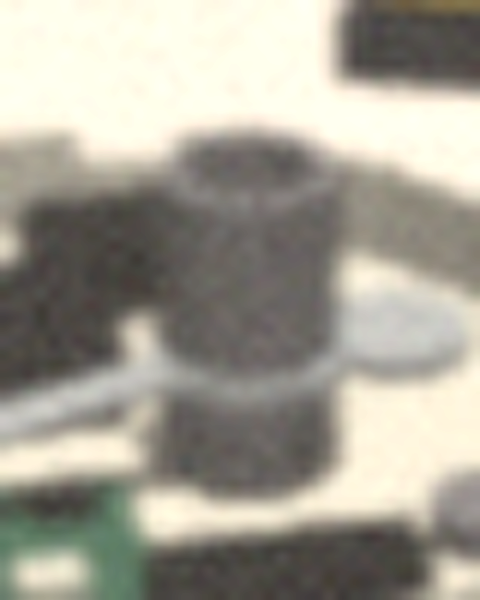

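```bash
python3 - <<'E'
from h import *
m=camera_model("side")
t=np.array([.4191,.3133,.2973])
for n,off in (("foot",(0,0,.019-.173)),("shank",(0,0,-.03)),("enda",(.055,-.002,.019)),("endb",(-.055,.002,.019)),("sock top",(0,0,.019-.141))):
    q=np.array(proj(m,t+off)); print(n,q.round(2),((q-[300,120])*6).round(1))
i=cv2.imread("pics/s1.png"); c=cv2.resize(i[205:240,325:375],None,fx=14,fy=14,interpolation=cv2.INTER_CUBIC); cv2.imwrite("pics/s1f.png",c)
c=cv2.resize(i[155:185,320:380],None,fx=12,fy=12,interpolation=cv2.INTER_CUBIC); cv2.imwrite("pics/s1b.png",c)
E
```

```text
foot [349.26 228.44] [295.6 650.6]
shank [350.73 186.69] [304.4 400.1]
enda [328.74 167.53] [172.4 285.2]
endb [374.19 170.33] [445.1 302. ]
sock top [349.63 218.08] [297.8 588.5]
```

View pics/s1f.png

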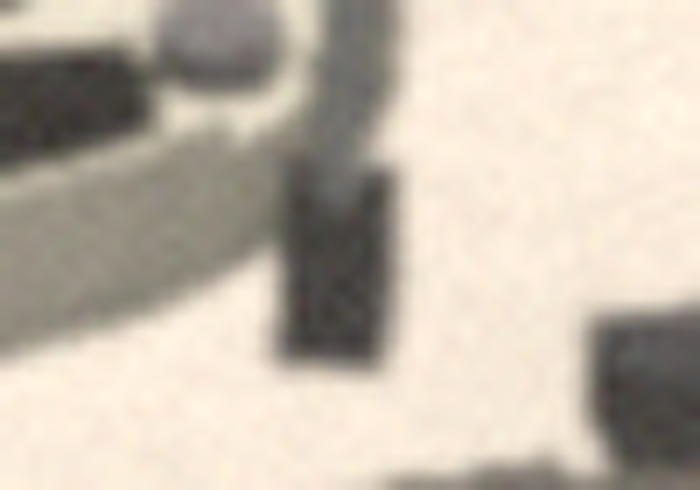

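View pics/s1b.png

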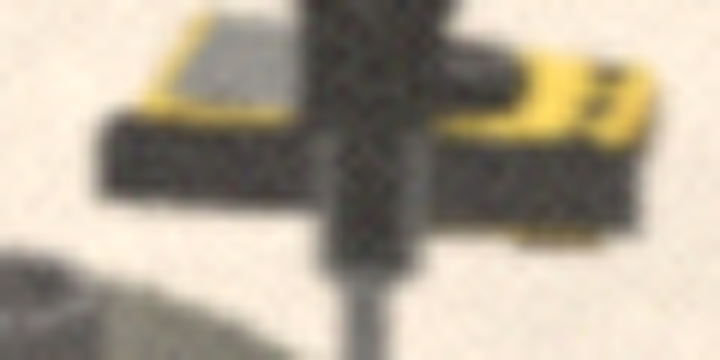

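```bash
python3 -m crank '[[[0.008,-0.025,0,0],[0.02,-0.063,0,0],[0.032,-0.101,0,0],[0.044,-0.139,0,0],[0.056,-0.177,0,0]]]'
python3 -m crank '[[[0.012,-0.038,0,0],[0.024,-0.076,0,0],[0.036,-0.114,0,0],[0.045,-0.144,0,0],[0.0515,-0.1633,0,0]]]'
python3 -m crank '[[[0,0,0,0],[0,0,0,0],[0,0,0,0],[0,0,0,0]]]'; python3 snap.py side s2; python3 snap.py wrist w4
```

```text
t: 5.4
tool_pos: [0.4752, 0.135, 0.2974]
tool_rot: [0.028, 1.573, -0.029]
contact_force: [0.9, 1.3, -2.8]
opening: 0.0131
t: 5.82
tool_pos: [0.5269, -0.0297, 0.2971]
tool_rot: [0.031, 1.574, -0.032]
contact_force: [1.1, 0.3, -3.0]
opening: 0.0132
t: 6.15
tool_pos: [0.5267, -0.0257, 0.2985]
tool_rot: [0.028, 1.572, -0.028]
contact_force: [-0.3, 0.4, -3.0]
opening: 0.0126
6.15 [ 0.52673492 -0.02565098  0.29851796] [[-0.0013, 0.0356, 0.9994], [0.0005, 0.9994, -0.0356], [-1.0, 0.0005, -0.0013]] [-0.19  -0.213  1.753  0.     1.603 -1.725] [-0.31  0.39 -2.98]
6.2 [ 0.52684401 -0.02557315  0.29881206] [[-0.0007, 0.0353, 0.9994], [0.0003, 0.9994, -0.0353], [-1.0, 0.0003, -0.0008]] [-0.19  -0.213  1.752  0.     1.603 -1.725] [ 0.48 -0.2  -2.24]
```

View pics/w4.png

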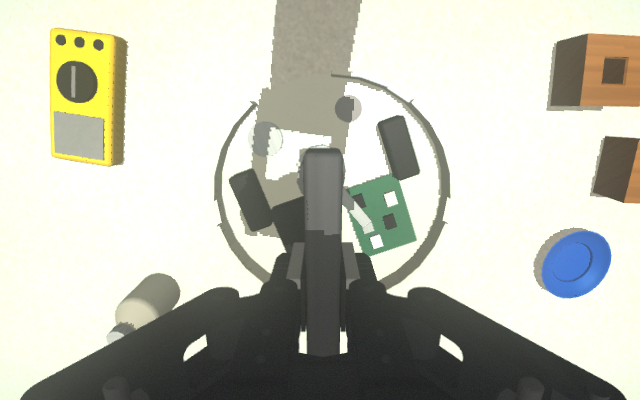

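```bash
python3 - <<'E'
from h import *
i=cv2.imread("pics/s2.png"); c=cv2.resize(i[130:215,290:350],None,fx=8,fy=8,interpolation=cv2.INTER_CUBIC); cv2.imwrite("pics/s2c.png",c)
E
```

```text
(no output)
```

View pics/s2c.png

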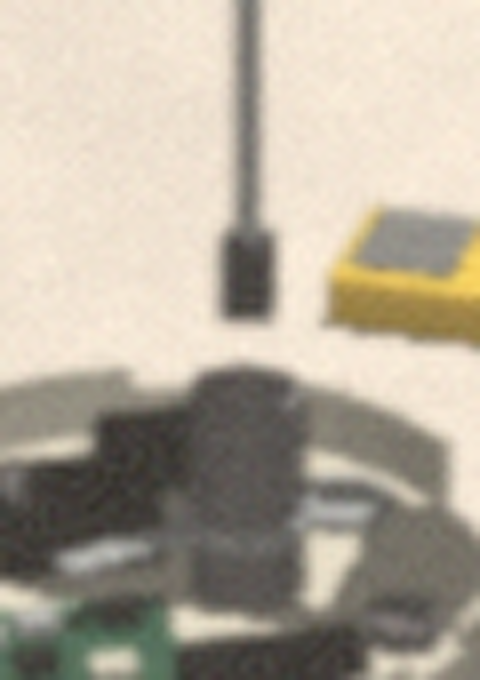

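```bash
python3 - <<'E'
from h import *
import pickle
o,m,p,d=pickle.load(open("pics/s2.pkl","rb"))
def reg(u0,u1,v0,v1):
    P=np.array([at_d(m,u,v,d[v,u]) for v in range(v0,v1) for u in range(u0,u1) if d[v,u]>0]); return P
P=reg(319,323,161,169); print("socket",np.median(P,0),P[:,1].std())
P=reg(319,323,135,155); print("shank",np.median(P,0),P[:,1].std())
for du in (0,):
  for v0 in (183,188,193):
    P=reg(319,323,v0,v0+5); print("well",np.median(P,0),P[:,1].std())
E
```

```text
socket [ 0.52818038 -0.01332609  0.1638626 ] 0.0028095691584694785
shank [ 0.52767579 -0.02172024  0.21889511] 0.2311559170958327
well [ 0.52705616 -0.0044776   0.09441703] 0.002210470131425623
well [ 0.52705735 -0.00687418  0.07332401] 0.0030896811448003106
well [ 0.5273914  -0.00480668  0.05530462] 0.0031325783530427756
```

```bash
python3 - <<'E'
from h import *
import pickle
o,m,p,d=pickle.load(open("pics/w1.pkl","rb"))
print(at_z(m,20+307/8,210+388/8,.105))
mt=camera_model("top"); print(at_z(mt,357.5,197.7,.105),at_z(mt,357.9,197.5,.105))
o,m,p,d=pickle.load(open("pics/w4.pkl","rb"))
for P in ((.527,-.0257,.105),(.527,-.029,.105)):
  for dy in (-.024,-.018,0,.018,.024): print(P,dy,np.round(proj(m,np.array(P)+[0,dy,0]),1))
print(np.round(proj(m,(.503,-.0257,.105)),1))
c=cv2.resize(p[130:260,270:370,::-1],None,fx=6,fy=6,interpolation=cv2.INTER_CUBIC); cv2.imwrite("pics/w4c.png",cv2.convertScaleAbs(c,alpha=2))
P=np.array([at_d(m,u,v,d[v,u]) for v in range(130,260) for u in range(270,370) if d[v,u]>0])
uv=np.array([(u,v) for v in range(130,260) for u in range(270,370) if d[v,u]>0])
k=(abs(P[:,2]-.104)<.004)&(np.hypot(P[:,0]-.527,P[:,1]+.027)<.04)
print(k.sum(),P[k].min(0),P[k].max(0))
from scipy.optimize import least_squares
E
```

```text
[ 0.52757602 -0.02796926  0.105     ]
[ 0.52466373 -0.02725124  0.105     ] [ 0.5253126  -0.02855971  0.105     ]
(0.527, -0.0257, 0.105) -0.024 [300.1 179.9]
(0.527, -0.0257, 0.105) -0.018 [306.  179.7]
(0.527, -0.0257, 0.105) 0 [323.6 179.1]
(0.527, -0.0257, 0.105) 0.018 [341.2 178.5]
(0.527, -0.0257, 0.105) 0.024 [347.1 178.3]
(0.527, -0.029, 0.105) -0.024 [296.9 180. ]
(0.527, -0.029, 0.105) -0.018 [302.8 179.8]
(0.527, -0.029, 0.105) 0 [320.4 179.2]
(0.527, -0.029, 0.105) 0.018 [338.  178.6]
(0.527, -0.029, 0.105) 0.024 [343.8 178.4]
[322.8 155.7]
174 [ 0.51073568 -0.05406765  0.10145241] [ 0.54205178 -0.00475744  0.10705944]
```

View pics/w4c.png

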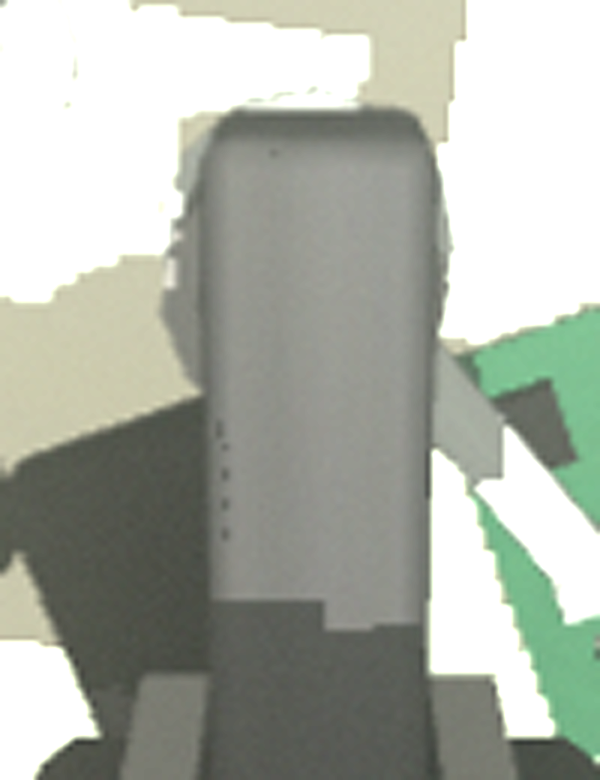

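```bash
python3 - <<'E'
from h import *
import pickle
o,m,p,d=pickle.load(open("pics/w4.pkl","rb"))
t=o['tool_pos'];Rm=R.from_rotvec(o['tool_rot']).as_matrix()
print(m['xyz'])
for b in (-.055,-.04,-.03):
  for s in (-.007,.007):
    P=t+Rm@np.array([-.027,s,b]); q=np.array(proj(m,P)); print(b,s,q.round(1),((q-[270,130])*6).round(0))
E
```

```text
[ 0.45686988 -0.02420626  0.44171259]
-0.055 -0.007 [305.5 153.1] [213. 139.]
-0.055 0.007 [346.1 153.2] [457. 139.]
-0.04 -0.007 [306.1 195.2] [216. 391.]
-0.04 0.007 [345.3 195.2] [452. 391.]
-0.03 -0.007 [306.4 221.8] [218. 551.]
-0.03 0.007 [344.8 221.8] [449. 551.]
```

```bash
python3 -m crank '[[[0,-0.0015,-0.008,0],[0,-0.0015,-0.018,0],[0,-0.0015,-0.028,0],[0,-0.0015,-0.034,0],[0,-0.0015,-0.034,0]]]'
python3 -m crank '[[[0,0,-0.002,0],[0,0,-0.004,0],[0,0,-0.006,0],[0,0,-0.006,0]]]'
python3 -m crank '[[[0,0,-0.002,0],[0,0,-0.004,0],[0,0,-0.006,0],[0,0,-0.006,0]]]'; python3 snap.py side s3; python3 snap.py wrist w5
```

```text
t: 6.67
tool_pos: [0.5259, -0.0278, 0.2621]
tool_rot: [0.03, 1.575, -0.028]
contact_force: [-0.3, -0.8, -3.4]
opening: 0.0129
t: 7.0
tool_pos: [0.5272, -0.0282, 0.2592]
tool_rot: [0.029, 1.571, -0.029]
contact_force: [0.3, -0.5, -3.5]
opening: 0.013
t: 7.33
tool_pos: [0.527, -0.0281, 0.2527]
tool_rot: [0.029, 1.571, -0.029]
contact_force: [0.7, -0.8, -2.6]
opening: 0.013
7.3333 [ 0.52696895 -0.02809437  0.25272359] [[-0.0008, 0.0369, 0.9993], [0.0002, 0.9993, -0.0369], [-1.0, 0.0001, -0.0008]] [-0.194 -0.194  1.811  0.     1.525 -1.728] [ 0.67 -0.78 -2.57]
7.3833 [ 0.52703227 -0.02810164  0.25291034] [[-0.0007, 0.0369, 0.9993], [0.0001, 0.9993, -0.0369], [-1.0, 0.0001, -0.0007]] [-0.194 -0.194  1.811 -0.     1.525 -1.728] [ 0.05 -0.22 -2.24]
```

```bash
python3 - <<'E'
from h import *
i=cv2.imread("pics/s3.png"); c=cv2.resize(i[130:215,290:350],None,fx=8,fy=8,interpolation=cv2.INTER_CUBIC); cv2.imwrite("pics/s3c.png",c)
E
```

```text
(no output)
```

View pics/s3c.png

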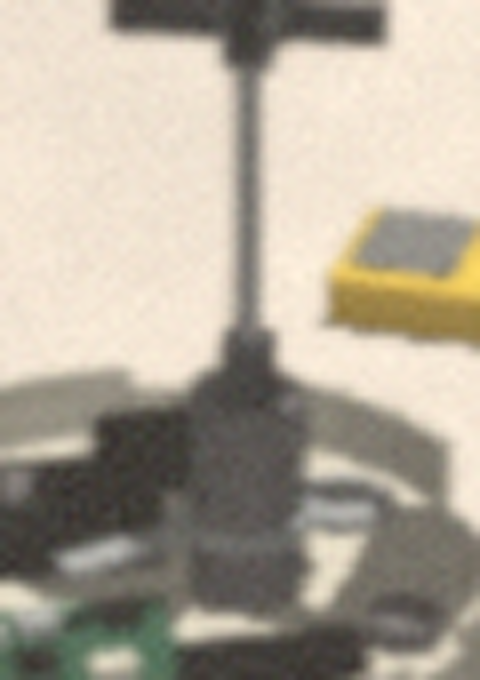

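View pics/w5.png

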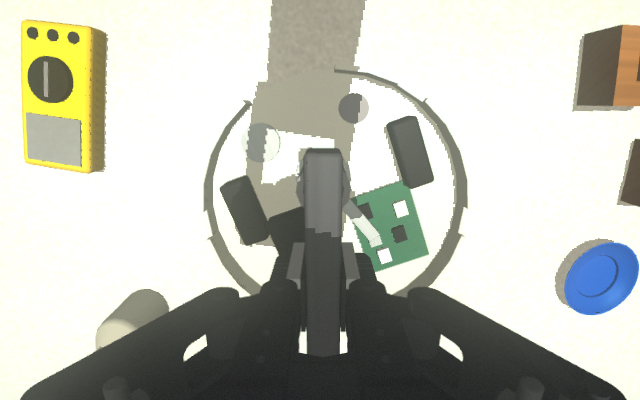

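```bash
python3 -m crank '[[[0,0,-0.003,0],[0,0,-0.006,0],[0,0,-0.009,0],[0,0,-0.012,0],[0,0,-0.012,0]]]'
python3 -m crank '[[[0,0,-0.003,0],[0,0,-0.006,0],[0,0,-0.009,0],[0,0,-0.012,0],[0,0,-0.012,0]]]'
python3 -m crank '[[[0,0.001,0,0],[0,0.002,0,0],[0,0.003,0,0],[0,0.003,0,0]]]'

```

```text
t: 7.85
tool_pos: [0.5267, -0.028, 0.2402]
tool_rot: [0.029, 1.572, -0.029]
contact_force: [-0.3, 0.8, -2.7]
opening: 0.013
t: 8.27
tool_pos: [0.5268, -0.028, 0.2283]
tool_rot: [0.029, 1.572, -0.029]
contact_force: [-0.2, 0.5, -3.5]
opening: 0.0127
t: 8.6
tool_pos: [0.5273, -0.0249, 0.2296]
tool_rot: [0.029, 1.57, -0.029]
contact_force: [-0.3, -0.7, -3.1]
opening: 0.0127
```

```bash
python3 -m crank '[[[0,0.001,0,0],[0,0.001,0,0],[0,0.001,0,0]]]'
python3 -m crank '[[[0,0.001,0,0],[0,0.001,0,0],[0,0.001,0,0]]]'; python3 -c "
from station import *;print(get_obs())"

```

```text
t: 8.85
tool_pos: [0.5273, -0.0242, 0.2295]
tool_rot: [0.029, 1.57, -0.029]
contact_force: [-0.1, 0.9, -3.3]
opening: 0.0131
t: 9.1
tool_pos: [0.5273, -0.0234, 0.2295]
tool_rot: [0.028, 1.57, -0.03]
contact_force: [-0.1, -1.1, -1.3]
opening: 0.013
{'t': 9.1, 'q': array([-1.85027867e-01, -1.81013350e-01,  1.83904686e+00, -6.54599811e-04,
        1.48311973e+00, -1.71878168e+00]), 'dq': array([-9.23094635e-05,  1.37631075e-03, -1.40504719e-03,  1.41478231e-03,
       -8.63966292e-04,  1.44279291e-04]), 'effort': array([ 6.96711447e-01, -3.03309345e+01, -3.82840383e+01,  5.02272639e-01,
        1.22071020e-01, -8.74158395e-04]), 'tool_pos': array([ 0.52729933, -0.02339084,  0.22945889]), 'tool_rot': array([ 0.02848435,  1.57027579, -0.0296089 ]), 'contact_force': array([-0.08696884, -1.13418072, -1.34349934]), 'wrist_torque': array([-0.41761937,  0.00318806, -0.00124164]), 'opening': 0.012989331991089594}
```

```bash
python3 -m crank '[[[0,-0.003,0,0],[0,-0.006,0,0],[0,-0.0075,0,0],[0,-0.0075,0,0]]]';python3 -c "
from station import *;o=get_obs();print(o['tool_pos'],o['wrist_torque'])"
python3 -m crank '[[[0,-0.001,0,0],[0,-0.001,0,0],[0,-0.001,0,0]]]'; python3 -c "
from station import *;o=get_obs();print(o['tool_pos'],o['wrist_torque'])"

```

```text
t: 9.43
tool_pos: [0.5271, -0.0309, 0.2291]
tool_rot: [0.03, 1.571, -0.029]
contact_force: [0.3, -0.2, -2.7]
opening: 0.0132
[ 0.52712336 -0.03094167  0.22914075] [ 0.06985692  0.04199098 -0.01590746]
t: 9.68
tool_pos: [0.5272, -0.0316, 0.2293]
tool_rot: [0.029, 1.571, -0.029]
contact_force: [0.1, -0.3, -3.2]
opening: 0.0132
[ 0.52718272 -0.03159311  0.22925204] [ 0.06497194 -0.04931005 -0.00250647]
```

```bash
python3 -m crank '[[[0,-0.001,0,0],[0,-0.001,0,0],[0,-0.001,0,0]]]'; python3 -c "
from station import *;o=get_obs();print(o['tool_pos'],o['wrist_torque'])"

```

```text
t: 9.93
tool_pos: [0.5272, -0.0326, 0.2293]
tool_rot: [0.029, 1.571, -0.029]
contact_force: [-0.3, 0.3, -3.1]
opening: 0.013
[ 0.52720103 -0.03261247  0.22931136] [-0.01963081  0.01694427 -0.0100074 ]
```

```bash
python3 -m crank '[[[0,-0.001,0,0],[0,-0.001,0,0],[0,-0.001,0,0]]]'; python3 -c "
from station import *;o=get_obs();print(o['tool_pos'],o['wrist_torque'])"

```

```text
t: 10.18
tool_pos: [0.5272, -0.0335, 0.2293]
tool_rot: [0.029, 1.571, -0.029]
contact_force: [0.6, 0.7, -2.6]
opening: 0.0127
[ 0.52722848 -0.03354078  0.22929483] [ 0.10497588 -0.0290766  -0.05614613]
```

```bash
python3 -m crank '[[[0,-0.001,0,0],[0,-0.001,0,0],[0,-0.001,0,0]]]'; python3 -c "
from station import *;o=get_obs();print(o['tool_pos'],o['wrist_torque'],o['effort'][0])"

```

```text
t: 10.43
tool_pos: [0.5273, -0.0344, 0.2293]
tool_rot: [0.03, 1.57, -0.028]
contact_force: [0.1, 1.6, -4.2]
opening: 0.0133
[ 0.52725511 -0.03440023  0.22931455] [ 0.42953893 -0.07444141 -0.01712441] -0.7790854386985302
```

```bash
python3 -m crank '[[[0,0.003,0,0],[0.002,0.0055,0,0],[0.003,0.0055,0,0],[0.004,0.0055,0,0],[0.004,0.0055,0,0]]]';python3 -c "
from station import *;o=get_obs();print(o['tool_pos'],o['wrist_torque'])"
python3 -m crank '[[[0.001,0,0,0],[0.001,0,0,0],[0.001,0,0,0]]]'; python3 -c "
from station import *;o=get_obs();print(o['tool_pos'],o['wrist_torque'])"

```

```text
t: 10.85
tool_pos: [0.5314, -0.0292, 0.2293]
tool_rot: [0.029, 1.571, -0.029]
contact_force: [-0.2, 0.4, -3.3]
opening: 0.013
[ 0.53139625 -0.02919034  0.22932307] [-0.01479055  0.09979809 -0.00477918]
t: 11.1
tool_pos: [0.5322, -0.0292, 0.2292]
tool_rot: [0.029, 1.571, -0.029]
contact_force: [0.2, 0.1, -1.9]
opening: 0.0128
[ 0.53215401 -0.02919621  0.22923442] [-0.00347286  0.09561805 -0.02558848]
```

```bash
python3 -m crank '[[[0.001,0,0,0],[0.001,0,0,0],[0.001,0,0,0]]]';python3 -c "
from station import *;o=get_obs();print(o['tool_pos'],o['wrist_torque'])"
python3 -m crank '[[[0.001,0,0,0],[0.001,0,0,0],[0.001,0,0,0]]]'; python3 -c "
from station import *;o=get_obs();print(o['tool_pos'],o['wrist_torque'])"

```

```text
t: 11.35
tool_pos: [0.533, -0.0291, 0.2291]
tool_rot: [0.029, 1.571, -0.029]
contact_force: [-0.9, -0.2, -2.7]
opening: 0.0131
[ 0.53297166 -0.02911321  0.22913885] [0.05224953 0.3158814  0.00621163]
t: 11.6
tool_pos: [0.5339, -0.0291, 0.2291]
tool_rot: [0.029, 1.572, -0.029]
contact_force: [-2.0, 0.1, -3.2]
opening: 0.013
[ 0.53389014 -0.02905792  0.22913022] [0.10752069 0.59506416 0.00213785]
```

```bash
python3 -m crank '[[[-0.003,0,0,0],[-0.006,0,0,0],[-0.0085,0,0,0],[-0.0105,0,0,0],[-0.0105,0,0,0]]]';python3 -c "
from station import *;o=get_obs();print(o['tool_pos'],o['wrist_torque'])"
python3 -m crank '[[[-0.001,0,0,0],[-0.001,0,0,0],[-0.001,0,0,0]]]'; python3 -c "
from station import *;o=get_obs();print(o['tool_pos'],o['wrist_torque'])"

```

```text
t: 12.02
tool_pos: [0.5235, -0.0292, 0.2295]
tool_rot: [0.029, 1.57, -0.029]
contact_force: [-0.4, -0.6, -2.7]
opening: 0.0131
[ 0.52353027 -0.02918013  0.22951202] [-0.0347002   0.029358   -0.00136026]
t: 12.27
tool_pos: [0.5228, -0.0292, 0.2294]
tool_rot: [0.029, 1.57, -0.029]
contact_force: [-0.4, -1.0, -2.5]
opening: 0.0132
[ 0.52283647 -0.0291939   0.22944123] [-0.04690693 -0.10010704 -0.01873455]
```

```bash
python3 -m crank '[[[-0.001,0,0,0],[-0.001,0,0,0],[-0.001,0,0,0]]]';python3 -c "
from station import *;o=get_obs();print(o['tool_pos'],o['wrist_torque'])"
python3 -m crank '[[[-0.001,0,0,0],[-0.001,0,0,0],[-0.001,0,0,0]]]'; python3 -c "
from station import *;o=get_obs();print(o['tool_pos'],o['wrist_torque'])"

```

```text
t: 12.52
tool_pos: [0.522, -0.0292, 0.2295]
tool_rot: [0.029, 1.57, -0.029]
contact_force: [1.3, -0.2, -2.0]
opening: 0.0128
[ 0.52201734 -0.02918415  0.22947307] [ 0.04020042 -0.38496976 -0.00275124]
t: 12.77
tool_pos: [0.5211, -0.0291, 0.2295]
tool_rot: [0.029, 1.569, -0.029]
contact_force: [2.8, -0.1, -3.0]
opening: 0.0135
[ 0.52106833 -0.02914359  0.22950938] [ 0.06467759 -0.68220112  0.02520284]
```

```bash
python3 -m crank '[[[0.0035,0,0,0],[0.0065,0.0002,-0.002,0],[0.0065,0.0002,-0.006,0],[0.0065,0.0002,-0.011,0],[0.0065,0.0002,-0.016,0]]]';python3 -m crank '[[[0,0,-0.005,0],[0,0,-0.01,0],[0,0,-0.014,0],[0,0,-0.016,0],[0,0,-0.016,0]]]';python3 -c "
from station import *;o=get_obs();print(o['tool_pos'],o['wrist_torque'])"

```

```text
t: 13.18
tool_pos: [0.5268, -0.0288, 0.2123]
tool_rot: [0.029, 1.572, -0.029]
contact_force: [-0.5, 0.2, -3.3]
opening: 0.0127
t: 13.6
tool_pos: [0.5268, -0.0289, 0.1964]
tool_rot: [0.029, 1.572, -0.029]
contact_force: [-0.0, 0.8, -2.0]
opening: 0.0131
[ 0.526769   -0.0288522   0.19644149] [-0.02141074  0.00411417  0.00925248]
```

```bash
python3 -m crank '[[[0.0004,0,-0.002,0],[0.0004,0,-0.004,0],[0.0004,0,-0.004,0]]]';python3 -m crank '[[[0,0,-0.001,0],[0,0,-0.002,0],[0,0,-0.002,0]]]';python3 -m crank '[[[0,0,-0.001,0],[0,0,-0.002,0],[0,0,-0.002,0]]]';python3 -c "
from station import *;o=get_obs();print(o['tool_pos'],o['wrist_torque'])"

```

```text
t: 13.85
tool_pos: [0.5275, -0.0289, 0.1931]
tool_rot: [0.029, 1.571, -0.029]
contact_force: [-0.2, -0.0, -2.7]
opening: 0.0132
t: 14.1
tool_pos: [0.5275, -0.0289, 0.1912]
tool_rot: [0.029, 1.571, -0.029]
contact_force: [0.4, -0.8, -2.7]
opening: 0.0132
t: 14.35
tool_pos: [0.5275, -0.0289, 0.189]
tool_rot: [0.029, 1.571, -0.029]
contact_force: [-0.0, 0.4, -2.8]
opening: 0.0126
[ 0.52746902 -0.02890833  0.18902352] [0.01163459 0.01634339 0.03257162]
```

```bash
python3 -m crank '[[[0,0,-0.001,0],[0,0,-0.001,0],[0,0,-0.001,0]]]';python3 -m crank '[[[0,0,-0.001,0],[0,0,-0.001,0],[0,0,-0.001,0]]]';python3 -m crank '[[[0,0,-0.001,0],[0,0,-0.001,0],[0,0,-0.001,0]]]'

```

```text
t: 14.6
tool_pos: [0.5276, -0.0289, 0.1882]
tool_rot: [0.029, 1.571, -0.029]
contact_force: [-0.5, -0.1, -2.8]
opening: 0.0128
t: 14.85
tool_pos: [0.5276, -0.0289, 0.1872]
tool_rot: [0.029, 1.571, -0.029]
contact_force: [0.2, 0.3, -2.5]
opening: 0.0132
t: 15.1
tool_pos: [0.5276, -0.0289, 0.1862]
tool_rot: [0.029, 1.571, -0.029]
contact_force: [0.2, -1.0, -4.2]
opening: 0.013
```

```bash
python3 -m crank '[[[0,0,-0.001,0],[0,0,-0.001,0],[0,0,-0.001,0]]]';python3 -m crank '[[[0,0,-0.001,0],[0,0,-0.001,0],[0,0,-0.001,0]]]';python3 -c "
from station import *;o=get_obs();print(o['tool_pos'],o['wrist_torque'])"

```

```text
t: 15.35
tool_pos: [0.5276, -0.029, 0.1853]
tool_rot: [0.029, 1.571, -0.029]
contact_force: [-0.7, -0.5, -2.7]
opening: 0.0127
t: 15.6
tool_pos: [0.5277, -0.029, 0.1844]
tool_rot: [0.029, 1.57, -0.029]
contact_force: [-0.2, 0.5, -1.7]
opening: 0.0131
[ 0.52769764 -0.02897338  0.18443854] [-0.0545675  -0.00833198 -0.02828891]
```

```bash
python3 -m crank '[[[0,0,-0.001,0],[0,0,-0.001,0],[0,0,-0.001,0]]]';python3 -m crank '[[[0,0,-0.001,0],[0,0,-0.001,0],[0,0,-0.001,0]]]';python3 -c "
from station import *;o=get_obs();print(o['tool_pos'],o['wrist_torque'])"

```

```text
t: 15.85
tool_pos: [0.5277, -0.029, 0.1835]
tool_rot: [0.029, 1.57, -0.029]
contact_force: [-0.2, 0.9, -1.6]
opening: 0.0131
t: 16.1
tool_pos: [0.5278, -0.029, 0.1825]
tool_rot: [0.029, 1.57, -0.029]
contact_force: [0.7, 0.5, -0.0]
opening: 0.0134
[ 0.52775199 -0.02897506  0.18252171] [-0.03561716  0.05337458  0.01602535]
```

```bash
python3 -m crank '[[[0,0,-0.001,0],[0,0,-0.001,0],[0,0,-0.001,0]]]';python3 -m crank '[[[0,0,-0.001,0],[0,0,-0.001,0],[0,0,-0.001,0]]]';python3 -c "
from station import *;o=get_obs();print(o['tool_pos'],o['wrist_torque'],o['contact_force'])"

```

```text
t: 16.35
tool_pos: [0.5278, -0.029, 0.1816]
tool_rot: [0.029, 1.57, -0.029]
contact_force: [0.1, 0.1, 0.5]
opening: 0.0133
t: 16.6
tool_pos: [0.5279, -0.029, 0.1807]
tool_rot: [0.029, 1.57, -0.029]
contact_force: [-0.2, 0.9, 3.9]
opening: 0.0129
[ 0.52786013 -0.02900649  0.18071067] [-0.06248506  0.12189935 -0.04358607] [-0.22079856  0.91288787  3.85037873]
```

```bash
python3 -m crank '[[[0,0,0,-5],[0,0,0,-10],[0,0,0,-10]]]';python3 -m crank '[[[0,0,0,-5],[0,0,0,-10],[0,0,0,-10]]]';python3 -c "
from station import *;o=get_obs();print(o['tool_pos'],o['wrist_torque'],o['contact_force'])"

```

```text
t: 16.85
tool_pos: [0.527, -0.0288, 0.1789]
tool_rot: [0.167, 1.566, -0.167]
contact_force: [1.0, -0.8, -3.2]
opening: 0.0132
t: 17.1
tool_pos: [0.5269, -0.0287, 0.179]
tool_rot: [0.302, 1.552, -0.302]
contact_force: [0.2, 0.1, -3.7]
opening: 0.0129
[ 0.52685397 -0.02874283  0.17899869] [-0.00478191  0.00872806  0.02215952] [ 0.17359251  0.13215389 -3.69493195]
```

```bash
python3 -m crank '[[[0,0,-0.001,0],[0,0,-0.002,0],[0,0,-0.002,0]]]';python3 -m crank '[[[0,0,-0.001,0],[0,0,-0.002,0],[0,0,-0.002,0]]]';python3 -c "
from station import *;o=get_obs();print(o['tool_pos'],o['wrist_torque'],o['contact_force'])"

```

```text
t: 17.35
tool_pos: [0.5272, -0.0288, 0.1775]
tool_rot: [0.301, 1.551, -0.301]
contact_force: [-0.4, 0.6, -2.7]
opening: 0.0129
t: 17.6
tool_pos: [0.5275, -0.0289, 0.176]
tool_rot: [0.302, 1.55, -0.302]
contact_force: [0.4, 0.1, -2.1]
opening: 0.0128
[ 0.52747475 -0.02890409  0.1760099 ] [0.04703191 0.01216938 0.00675514] [ 0.39907922  0.13834603 -2.14748945]
```

```bash
python3 -m crank '[[[0,0,-0.001,0],[0,0,-0.001,0],[0,0,-0.001,0]]]';python3 -m crank '[[[0,0,-0.001,0],[0,0,-0.001,0],[0,0,-0.001,0]]]';python3 -m crank '[[[0,0,-0.001,0],[0,0,-0.001,0],[0,0,-0.001,0]]]';python3 -c "
from station import *;o=get_obs();print(o['tool_pos'],o['wrist_torque'],o['contact_force'])"

```

```text
t: 17.85
tool_pos: [0.5276, -0.0289, 0.1753]
tool_rot: [0.303, 1.55, -0.303]
contact_force: [-0.4, -0.0, -2.7]
opening: 0.013
t: 18.1
tool_pos: [0.5276, -0.0289, 0.1742]
tool_rot: [0.303, 1.55, -0.303]
contact_force: [-0.2, 0.1, -2.8]
opening: 0.0129
t: 18.35
tool_pos: [0.5276, -0.0289, 0.1732]
tool_rot: [0.303, 1.55, -0.303]
contact_force: [0.2, 0.6, -3.6]
opening: 0.0131
[ 0.52755526 -0.02889708  0.17321329] [ 0.0226265  -0.01261443  0.01281545] [ 0.17586811  0.58249538 -3.64748583]
```

```bash
python3 -m crank '[[[0,0,-0.001,0],[0,0,-0.001,0],[0,0,-0.001,0]]]';python3 -m crank '[[[0,0,-0.001,0],[0,0,-0.001,0],[0,0,-0.001,0]]]';python3 -m crank '[[[0,0,-0.001,0],[0,0,-0.001,0],[0,0,-0.001,0]]]'
```

```text
t: 18.6
tool_pos: [0.5278, -0.029, 0.1726]
tool_rot: [0.303, 1.549, -0.303]
contact_force: [-0.3, -1.3, -1.5]
opening: 0.013
t: 18.85
tool_pos: [0.5282, -0.029, 0.1725]
tool_rot: [0.303, 1.548, -0.303]
contact_force: [-1.0, 0.2, 4.1]
opening: 0.0128
t: 19.1
tool_pos: [0.5286, -0.0291, 0.1725]
tool_rot: [0.303, 1.547, -0.303]
contact_force: [-1.4, 0.3, 7.1]
opening: 0.0131
```

```bash
python3 -m crank '[[[0,0,0.0015,0],[0,0,0.0015,-5],[0,0,0.0015,-10],[0,0,0.0015,-15],[0,0,0.0015,-15]]]';python3 -c "
from station import *;o=get_obs();print(o['tool_pos'],o['wrist_torque'],o['contact_force'])"
python3 -m crank '[[[0,0,0,-5],[0,0,0,-10],[0,0,0,-15],[0,0,0,-15]]]';python3 -c "
from station import *;o=get_obs();print(o['tool_pos'],o['wrist_torque'],o['contact_force'])"

```

```text
t: 19.52
tool_pos: [0.5279, -0.0288, 0.1725]
tool_rot: [0.509, 1.51, -0.508]
contact_force: [-1.4, 0.8, 5.3]
opening: 0.0131
[ 0.52786957 -0.02878462  0.17250863] [ 0.21716631  0.29086004 -0.08559589] [-1.40892712  0.79424013  5.30480229]
t: 19.85
tool_pos: [0.5279, -0.0287, 0.1725]
tool_rot: [0.711, 1.451, -0.709]
contact_force: [-1.0, -0.0, 5.8]
opening: 0.0131
[ 0.52789686 -0.02865221  0.17252021] [ 0.30022112  0.28524955 -0.09950442] [-0.98962787 -0.00994977  5.75667402]
```

```bash
python3 snap.py side s4; python3 - <<'E'
from h import *
i=cv2.imread("pics/s4.png"); c=cv2.resize(i[130:230,260:370],None,fx=7,fy=7,interpolation=cv2.INTER_CUBIC); cv2.imwrite("pics/s4c.png",c)
E
```

```text
19.85 [ 0.52789686 -0.02865221  0.17252021] [[0.0008, 0.7894, 0.6139], [0.0007, 0.6139, -0.7894], [-1.0, 0.001, -0.0]] [-1.950e-01 -1.360e-01  1.896e+00  1.000e-03  1.381e+00 -8.570e-01] [-0.99 -0.01  5.76]
```

View pics/s4c.png

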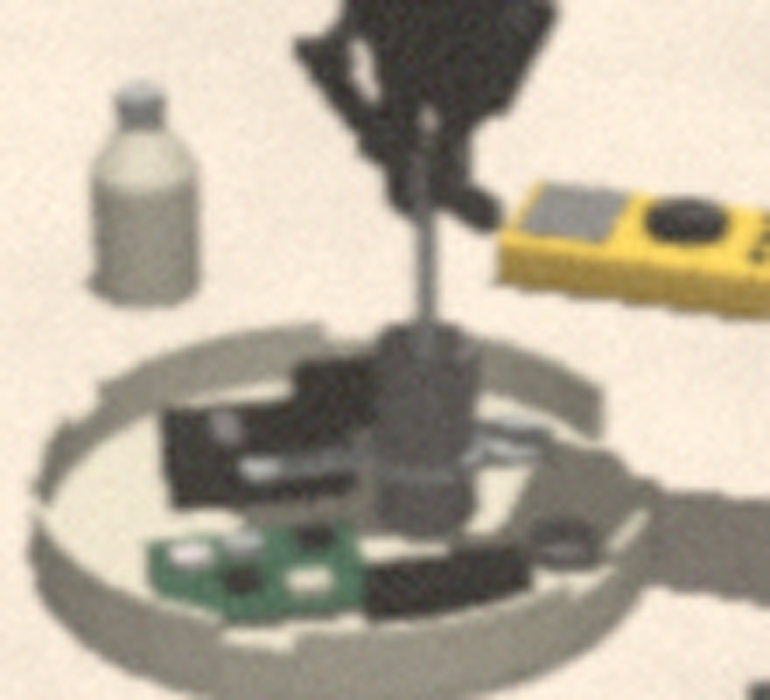

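```bash
python3 - <<'E'
from h import *
m=camera_model("side")
mt=camera_model("top")
P=at_z(m,260+248/7,130+468/7,.048); v=P[:2]-[.5276,-.0285]; print("now",P,np.hypot(*v),np.degrees(np.arctan2(v[1],v[0])))
P=at_z(mt,300+228/6,140+203/6,.048); v=P[:2]-[.5266,-.0280]; print("start",P,np.hypot(*v),np.degrees(np.arctan2(v[1],v[0])))
i=cv2.imread("pics/s1.png"); c=cv2.resize(i[165:225,270:350],None,fx=9,fy=9,interpolation=cv2.INTER_CUBIC); cv2.imwrite("pics/s1l.png",c)
E
```

```text
now [0.6102581 0.0029673 0.048    ] 0.08844519807447612 20.84144380933205
start [0.61199776 0.03311736 0.048     ] 0.10501480699044295 35.590494486300244
```

View pics/s1l.png

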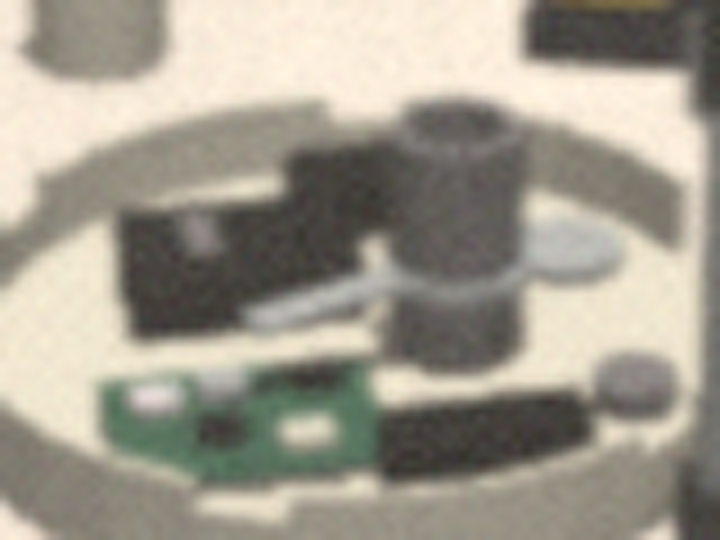

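```bash
python3 -m crank '[[[0,0,0,-6],[0,0,0,-12],[0,0,0,-18],[0,0,0,-24],[0,0,0,-24]]]';python3 -c "
from station import *;o=get_obs();print(o['tool_pos'],o['wrist_torque'],o['contact_force'])"
python3 -m crank '[[[0,0,0,-5],[0,0,0,-10],[0,0,0,-10]]]';python3 -c "
from station import *;o=get_obs();print(o['tool_pos'],o['wrist_torque'],o['contact_force'])"
python3 snap.py side s5; python3 - <<'E'
from h import *
i=cv2.imread("pics/s5.png"); c=cv2.resize(i[165:225,270:350],None,fx=9,fy=9,interpolation=cv2.INTER_CUBIC); cv2.imwrite("pics/s5l.png",c)
E
```

```text
t: 20.32
tool_pos: [0.528, -0.0285, 0.1725]
tool_rot: [1.031, 1.314, -1.028]
contact_force: [-0.7, 1.9, 4.3]
opening: 0.013
[ 0.5279937  -0.02848309  0.17254839] [5.10583272e-01 2.93690964e-01 1.61634083e-04] [-0.74082445  1.85253228  4.33757948]
t: 20.57
tool_pos: [0.528, -0.0284, 0.1725]
tool_rot: [1.16, 1.241, -1.157]
contact_force: [-0.7, 2.2, 4.8]
opening: 0.013
[ 0.52802934 -0.02837455  0.17252122] [0.58129523 0.19227632 0.01467076] [-0.66910191  2.249405    4.8011451 ]
20.5667 [ 0.52802934 -0.02837455  0.17252122] [[0.0012, 0.9977, 0.068], [0.0013, 0.068, -0.9977], [-1.0, 0.0013, -0.0012]] [-0.195 -0.136  1.896  0.002  1.381 -0.264] [-0.67  2.25  4.8 ]
```

View pics/s5l.png

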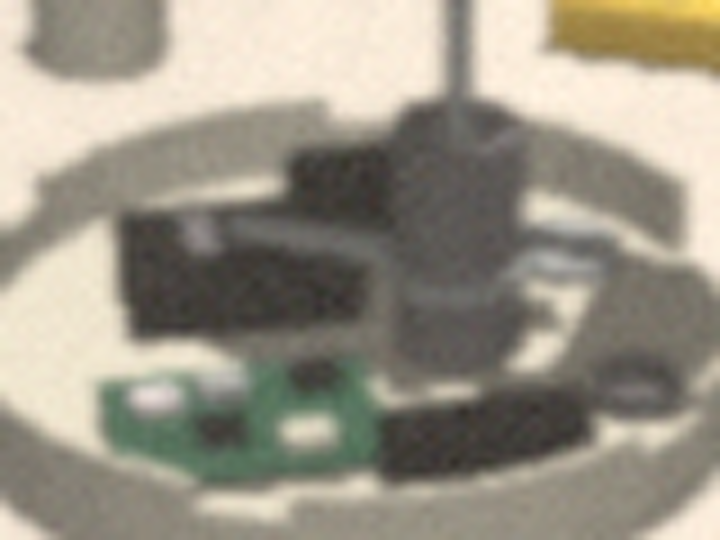

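```bash
python3 -m crank '[[[-0.0003,0.0009,0,0],[-0.0006,0.0018,0,-5],[-0.0006,0.0018,0,-10],[-0.0006,0.0018,0,-10]]]';python3 - <<'E'
from h import *
o=get_obs();print(o['tool_pos'],o['wrist_torque'],o['contact_force'])
m=camera_model("side")
for u,v_ in ((270+240/9,165+318/9),(270+228/9,165+226/9)):
  P=at_z(m,u,v_,.048); v=P[:2]-[.5276,-.0285]; print(P,np.hypot(*v),np.degrees(np.arctan2(v[1],v[0])))
E
```

```text
t: 20.95
tool_pos: [0.5276, -0.0271, 0.1725]
tool_rot: [1.288, 1.156, -1.285]
contact_force: [0.4, 0.5, 4.4]
opening: 0.0133
[ 0.52763421 -0.02712527  0.17251741] [ 0.23248177 -0.06384649 -0.04187849] [0.35235859 0.51747865 4.38565608]
[0.60280989 0.02504529 0.048     ] 0.09232348541417157 35.44877007614674
[ 0.61745524 -0.04236189  0.048     ] 0.090918180675353 -8.769838673890835
```

```bash
python3 -m crank '[[[0,0.0006,0,-4],[0,0.0006,0,-8],[0,0.0006,0,-8]]]';python3 -c "
from station import *;o=get_obs();print(o['tool_pos'],o['wrist_torque'],o['contact_force'],o['effort'][5])"
python3 -m crank '[[[0,0,0,-2],[0,0,0,-2]]]';python3 -c "
from station import *;o=get_obs();print(o['tool_pos'],o['wrist_torque'],o['contact_force'],o['effort'][5])"
python3 -m crank '[[[0,0,0,-2],[0,0,0,-2]]]';python3 -c "
from station import *;o=get_obs();print(o['tool_pos'],o['wrist_torque'],o['contact_force'],o['effort'][5])"

```

```text
t: 21.2
tool_pos: [0.5277, -0.0267, 0.1725]
tool_rot: [1.388, 1.082, -1.385]
contact_force: [1.6, 0.5, 5.7]
opening: 0.0132
[ 0.52770605 -0.02670603  0.17254448] [ 0.12068261 -0.18140264  0.02619311] [1.63895924 0.53298627 5.7102994 ] 0.46202276833355427
t: 21.37
tool_pos: [0.5277, -0.0267, 0.1725]
tool_rot: [1.411, 1.063, -1.409]
contact_force: [0.4, -0.8, 4.9]
opening: 0.0128
[ 0.52770601 -0.02671088  0.17252647] [ 0.16229017 -0.10679103  0.17606026] [ 0.39612473 -0.820088    4.92306   ] 0.33262903802096844
t: 21.53
tool_pos: [0.5277, -0.0267, 0.1725]
tool_rot: [1.436, 1.043, -1.434]
contact_force: [0.0, -0.3, 4.8]
opening: 0.0126
[ 0.52772294 -0.0267075   0.17251178] [ 0.15882351 -0.12984589  0.22440829] [ 0.03341344 -0.276044    4.77733533] 0.407879501581192
```

```bash
python3 snap.py side s6; python3 - <<'E'
from h import *
o=get_obs(); y=R.from_rotvec(o['tool_rot']).as_matrix()[:,1]; print("yaw",np.degrees(np.arctan2(y[1],y[0])),o['wrist_torque'],o['effort'][5])
i=cv2.imread("pics/s6.png"); c=cv2.resize(i[165:225,270:350],None,fx=9,fy=9,interpolation=cv2.INTER_CUBIC); cv2.imwrite("pics/s6l.png",c)
E
```

```text
21.5333 [ 0.52772294 -0.0267075   0.17251178] [[0.0021, 0.9517, -0.3072], [-0.0006, -0.3072, -0.9517], [-1.0, 0.0022, -0.0001]] [-0.191 -0.138  1.897 -0.     1.38   0.121] [ 0.03 -0.28  4.78]
yaw -17.84054996916135 [ 0.17342777 -0.1766486   0.22146741] 0.2528321463614702
```

View pics/s6l.png

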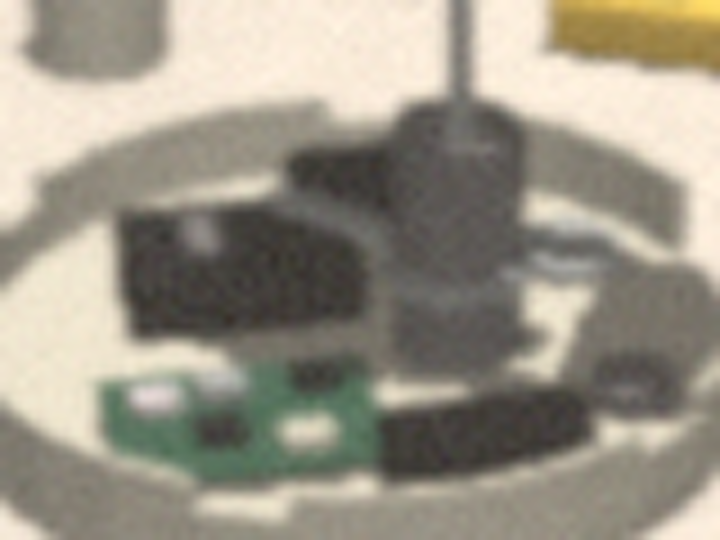

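```bash
python3 - <<'E'
from h import *
m=camera_model("side")
for u,v_ in ((270+272/9,165+195/9),(270+280/9,165+198/9)):
  P=at_z(m,u,v_,.048); v=P[:2]-[.5276,-.0285]; print(P,np.hypot(*v),np.degrees(np.arctan2(v[1],v[0])))
for a in (35.4-60,35.4-64,35.4-68.8):
  a=np.radians(a); print(np.array(proj(m,(.5276+.089*np.cos(a),-.0285+.089*np.sin(a),.048)))*9-np.array([270,165])*9)
E
```

```text
[ 0.60429403 -0.06813559  0.048     ] 0.0863304983587116 -27.329989786417553
[ 0.60090475 -0.06608026  0.048     ] 0.08237634332027863 -27.14230296140747
[260.12878048 197.70828184]
[269.36258377 191.11272066]
[281.56110576 183.65210662]
```

```bash
python3 -m crank '[[[0,0,0.0015,0],[0,0,0.002,0]]]';python3 -c "
from station import *;o=get_obs();print(o['tool_pos'],o['tool_rot'],o['wrist_torque'],o['contact_force'],o['effort'][5])"
python3 -m crank '[[[0,0,0,-1],[0,0,0,-1]]]';python3 -c "
from station import *;o=get_obs();print(o['tool_pos'],o['tool_rot'],o['wrist_torque'],o['contact_force'],o['effort'][5])"

```

```text
t: 21.75
tool_pos: [0.5268, -0.0266, 0.1727]
tool_rot: [1.436, 1.044, -1.436]
contact_force: [1.7, -0.6, -3.4]
opening: 0.0131
[ 0.52681295 -0.02655578  0.17266996] [ 1.43582146  1.04448268 -1.43632608] [ 0.0470243  -0.70566999  0.23046323] [ 1.72211912 -0.64794439 -3.36984188] 0.2057349868118763
t: 21.92
tool_pos: [0.5267, -0.0265, 0.1727]
tool_rot: [1.45, 1.033, -1.451]
contact_force: [3.0, 0.1, -4.7]
opening: 0.0134
[ 0.52668699 -0.02651538  0.17268529] [ 1.4498095   1.03326392 -1.4509212 ] [-0.01805576 -0.78282197  0.29282659] [ 2.96944984  0.12022543 -4.74630532] 0.36386964842677116
```

```bash
python3 -m crank '[[[0.0008,0,-0.001,3],[0.0015,0,-0.001,4],[0.0015,0,-0.001,4]]]';python3 -c "
from station import *;o=get_obs();print(o['tool_pos'],o['tool_rot'],o['wrist_torque'],o['contact_force'],o['effort'][5])"
python3 snap.py wrist w7; python3 snap.py top t7; python3 - <<'E'
from h import *
i=cv2.imread("pics/t7.png"); c=cv2.resize(i[140:240,300:410],None,fx=6,fy=6,interpolation=cv2.INTER_CUBIC); cv2.imwrite("pics/t7c.png",c)
E
```

```text
t: 22.17
tool_pos: [0.5282, -0.0266, 0.1726]
tool_rot: [1.4, 1.073, -1.402]
contact_force: [1.1, 0.6, -0.1]
opening: 0.0126
[ 0.52817955 -0.02656949  0.17261314] [ 1.40024238  1.07346585 -1.40193841] [ 0.02846428 -0.16562013  0.05036337] [ 1.14202801  0.57880928 -0.10078126] -0.1335434289649129
22.1667 [ 0.52817955 -0.02656949  0.17261314] [[-0.0013, 0.9654, -0.2609], [0.0001, -0.2609, -0.9654], [-1.0, -0.0012, 0.0003]] [-0.191 -0.134  1.894 -0.     1.383  0.073] [ 1.14  0.58 -0.1 ]
22.2167 [ 0.52816515 -0.02653773  0.17260012] [[-0.0012, 0.9652, -0.2614], [0.0001, -0.2614, -0.9652], [-1.0, -0.0012, 0.0002]] [-0.191 -0.134  1.894 -0.     1.383  0.074] [ 0.46  0.91 -0.52]
```

View pics/w7.png

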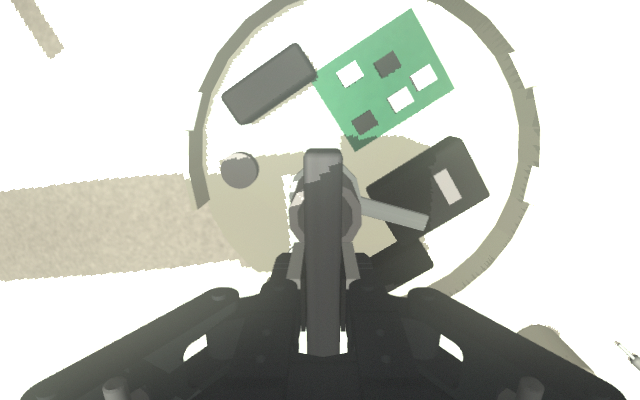

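View pics/t7c.png

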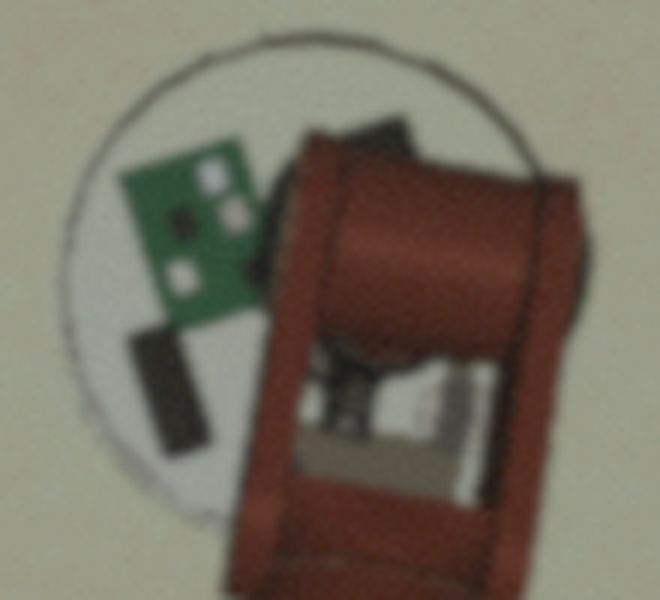

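```bash
python3 - <<'E'
import pickle
from h import *
for n,(x0,y0,w,h,k) in dict(w7=(340,180,110,60,7),w4=(330,180,80,70,8)).items():
    o,m,p,d=pickle.load(open(f"pics/{n}.pkl","rb")); c=cv2.resize(p[y0:y0+h,x0:x0+w,::-1],None,fx=k,fy=k,interpolation=cv2.INTER_CUBIC); cv2.imwrite(f"pics/{n}L.png",c)
E
```

```text
(no output)
```

View pics/w7L.png

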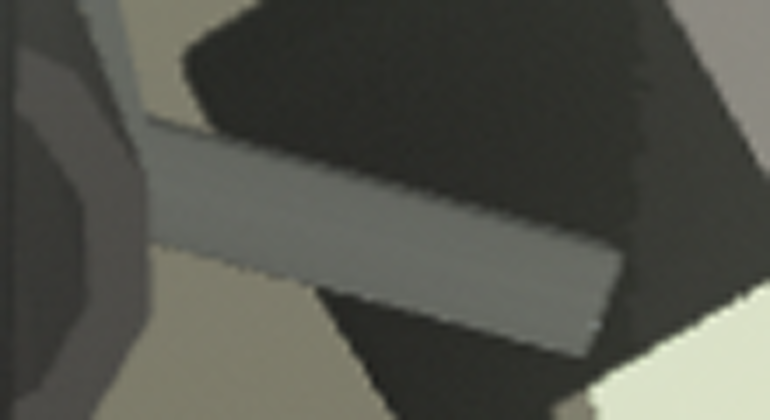

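View pics/w4L.png

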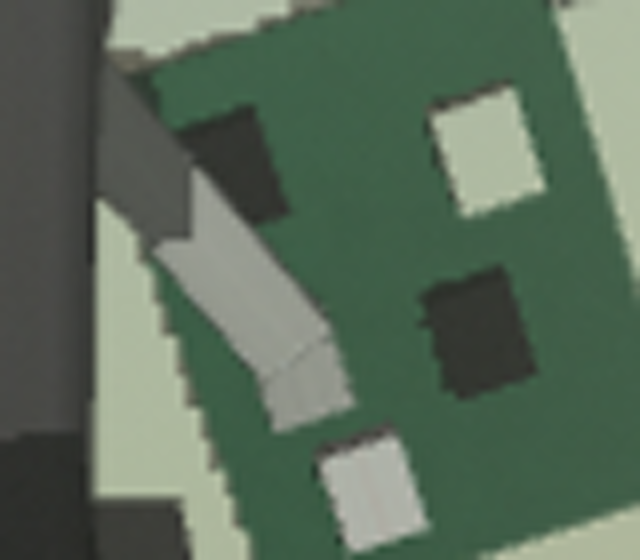

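```bash
python3 - <<'E'
import pickle
from h import *
C=np.array([.5276,-.0285])
for n,(x0,y0,k),es in (("w7",(340,180,7),[((150,117),(622,250)),((150,243),(585,356))]),("w4",(330,180,8),[((110,70),(330,328)),((100,195),(262,376))])):
    o,m,p,d=pickle.load(open(f"pics/{n}.pkl","rb"))
    E=[]
    for a,b in es:
        P=[at_z(m,x0+q[0]/k,y0+q[1]/k,.049)[:2] for q in (a,b)]
        v=P[1]-P[0]; E.append(P[1]); print(n,P[1],np.degrees(np.arctan2(v[1],v[0])))
    t=np.mean(E,0)-C; print(" tip",np.hypot(*t),np.degrees(np.arctan2(t[1],t[0])), np.hypot(*(E[0]-E[1])))
    u,v=[(x0+(es[0][1][0]+es[1][1][0])/2/k),(y0+(es[0][1][1]+es[1][1][1])/2/k)]
    print(d[int(v)-2,int(u)-2],at_d(m,u-2,v-2,d[int(v)-2,int(u)-2]))
E
```

```text
w7 [ 0.60745118 -0.06872064] -31.08678568509551
w7 [ 0.60069602 -0.08092542] -30.19817200354041
 tip 0.0894093670360607 -31.20491818189702 0.013949509976512325
0.28017664 [ 0.60253367 -0.07213838  0.05003264]
w4 [0.59344073 0.03116146] 38.3227730522334
w4 [0.60093901 0.02062388] 39.26048344148228
 tip 0.08832503710426241 38.01180971222861 0.012933083547820908
0.41383058 [0.59414893 0.02330919 0.04991777]
```

```bash
python3 -m crank '[[[0,0,0,3],[0,0,0.001,6],[0,0,0.003,6],[0,0,0.006,6],[0,0,0.008,6]]]'
python3 -m crank '[[[0,0,0.005,0],[0,0,0.012,0],[0,0,0.02,0],[0,0,0.026,0],[0,0,0.026,0]]]';python3 snap.py wrist w8; python3 - <<'E'
from h import *
i=cv2.imread("pics/w8.png");cv2.imwrite("pics/w8c.png",i[80:330,150:500])
E
```

```text
t: 22.68
tool_pos: [0.5281, -0.0265, 0.1806]
tool_rot: [1.326, 1.13, -1.327]
contact_force: [0.1, -0.5, -2.4]
opening: 0.0132
t: 23.1
tool_pos: [0.5297, -0.0267, 0.2094]
tool_rot: [1.327, 1.126, -1.323]
contact_force: [0.0, 0.3, -2.9]
opening: 0.0133
23.1 [ 0.5296852  -0.02673391  0.20942626] [[0.0039, 0.9874, -0.1585], [-0.0007, -0.1585, -0.9874], [-1.0, 0.0039, 0.0001]] [-0.191 -0.164  1.858 -0.     1.444 -0.032] [ 0.01  0.28 -2.92]
```

View pics/w8c.png

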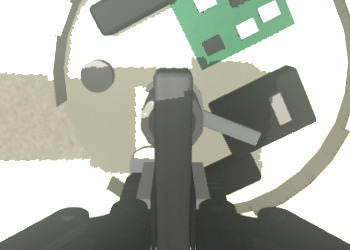

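```bash
python3 -m crank '[[[0,0,0.015,0],[0,0,0.035,0],[0,0,0.06,0],[0,0,0.08,0],[0,0,0.091,0]]]'
python3 -m crank '[[[-0.007,0.02,0,7],[-0.017,0.052,0,14],[-0.027,0.084,0,21],[-0.037,0.116,0,28],[-0.047,0.148,0,35]]]'
python3 -m crank '[[[-0.01,0.032,0,7],[-0.02,0.064,0,14],[-0.03,0.096,0,21],[-0.04,0.128,0,28],[-0.05,0.155,0,35]]]'
python3 -m crank '[[[-0.006,0.02,0,7],[-0.0105,0.033,0,14],[-0.0118,0.0375,0,21],[-0.0118,0.0375,0,27],[-0.0118,0.0375,0,27]]]'
python3 -m crank '[[[0,0,0,0],[0,0,0,0],[0,0,0,0]]]'
python3 snap.py side s8; python3 snap.py wrist w9;  python3 - <<'E'
from h import *
i=cv2.imread("pics/s8.png"); c=cv2.resize(i[140:290,290:400],None,fx=5,fy=5,interpolation=cv2.INTER_CUBIC); cv2.imwrite("pics/s8c.png",c)
E
```

```text
t: 23.57
tool_pos: [0.5293, -0.0267, 0.3007]
tool_rot: [1.327, 1.127, -1.323]
contact_force: [0.8, -0.6, -2.1]
opening: 0.0132
t: 23.98
tool_pos: [0.4805, 0.1226, 0.2969]
tool_rot: [0.866, 1.392, -0.867]
contact_force: [0.3, 0.2, -2.3]
opening: 0.013
t: 24.4
tool_pos: [0.4303, 0.2782, 0.2969]
tool_rot: [0.393, 1.536, -0.393]
contact_force: [0.8, 0.6, -1.6]
opening: 0.0131
t: 24.82
tool_pos: [0.4191, 0.3143, 0.2968]
tool_rot: [0.026, 1.572, -0.028]
contact_force: [0.5, -0.4, -2.2]
opening: 0.0131
t: 25.07
tool_pos: [0.4198, 0.3136, 0.2976]
tool_rot: [0.03, 1.571, -0.031]
contact_force: [0.5, -0.7, -2.0]
opening: 0.0126
25.0667 [0.41977472 0.31363713 0.29755759] [[-0.0003, 0.039, 0.9992], [-0.0002, 0.9992, -0.039], [-1.0, -0.0002, -0.0003]] [ 0.5   -0.222  1.762 -0.     1.602 -1.032] [ 0.49 -0.72 -2.03]
25.1167 [0.41979284 0.31368004 0.29766834] [[-0.0002, 0.0386, 0.9993], [-0.0001, 0.9993, -0.0386], [-1.0, -0.0001, -0.0002]] [ 0.5   -0.222  1.762  0.     1.602 -1.033] [-0.27  0.06 -2.69]
```

View pics/s8c.png

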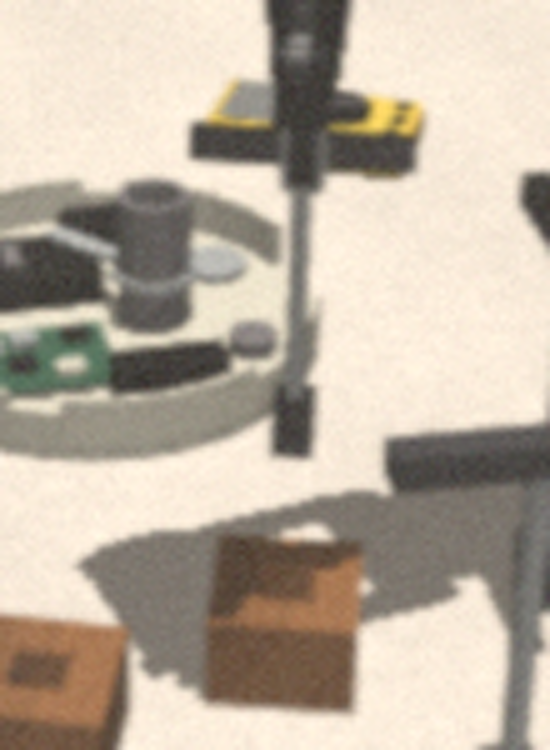

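View pics/w9.png

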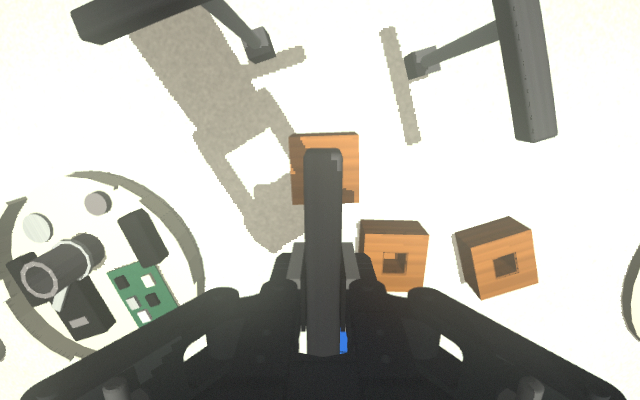

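```bash
python3 -m crank '[[[0,0,-0.015,0],[0,0,-0.035,0],[0,0,-0.055,0],[0,0,-0.07,0],[0,0,-0.076,0]]]'
python3 -m crank '[[[0,0,-0.003,0],[0,0,-0.006,0],[0,0,-0.01,0],[0,0,-0.014,0],[0,0,-0.018,0]]]'
python3 -m crank '[[[0,0,0,0],[0,0,0,0]]]'; python3 -c "
from station import *;o=get_obs();print(o['tool_pos'],o['wrist_torque'],o['contact_force'])"
```

```text
t: 25.58
tool_pos: [0.4185, 0.3131, 0.2188]
tool_rot: [0.028, 1.575, -0.032]
contact_force: [0.3, -0.1, -3.6]
opening: 0.0128
t: 26.0
tool_pos: [0.4202, 0.3142, 0.2045]
tool_rot: [0.03, 1.569, -0.028]
contact_force: [-0.0, 0.6, -2.2]
opening: 0.0127
t: 26.17
tool_pos: [0.4196, 0.314, 0.2037]
tool_rot: [0.029, 1.571, -0.029]
contact_force: [-0.4, 0.3, -2.8]
opening: 0.0131
[0.41963611 0.31395319 0.20370578] [ 0.01313756 -0.03504553 -0.00387263] [-0.39101324  0.28172465 -2.77118358]
```

Foot is in the hole without contact; 38 mm to go.

```bash
python3 -m crank '[[[0,0,-0.006,0],[0,0,-0.013,0],[0,0,-0.02,0],[0,0,-0.026,0],[0,0,-0.03,0]]]'
python3 -m crank '[[[0,0,-0.002,0],[0,0,-0.004,0],[0,0,-0.006,0],[0,0,-0.006,0],[0,0,-0.006,0]]]'
python3 -c "
from station import *;o=get_obs();print(o['tool_pos'],o['wrist_torque'],o['contact_force'])"
```

```text
t: 26.58
tool_pos: [0.4191, 0.3136, 0.1722]
tool_rot: [0.028, 1.572, -0.03]
contact_force: [-0.4, -0.1, -3.6]
opening: 0.0126
t: 27.0
tool_pos: [0.4198, 0.314, 0.1679]
tool_rot: [0.029, 1.57, -0.029]
contact_force: [0.7, 1.1, -2.4]
opening: 0.0128
[0.41977959 0.31399854 0.16792029] [ 0.02504123  0.00793208 -0.01730395] [ 0.73740012  1.0711157  -2.36716611]
```

```bash
python3 -m crank '[[[0,0,-0.0015,0],[0,0,-0.0015,0],[0,0,-0.003,0],[0,0,-0.003,0]]]'
python3 -m crank '[[[0,0,-0.001,0],[0,0,-0.001,0],[0,0,-0.001,0]]]'
```

```text
t: 27.33
tool_pos: [0.4197, 0.3139, 0.1647]
tool_rot: [0.029, 1.571, -0.029]
contact_force: [0.1, -0.4, -2.6]
opening: 0.013
t: 27.58
tool_pos: [0.42, 0.3142, 0.1646]
tool_rot: [0.029, 1.57, -0.028]
contact_force: [-0.6, -0.5, 1.5]
opening: 0.0126
```

```bash
python3 -m crank '[[[0,0,0.0005,0],[0,0,0.0005,0],[0,0,0.0005,0],[0,0,0.0005,0],[0,0,0.0005,0]]]' 1
python3 -m crank '[[[0,0,0,0],[0,0,0,0],[0,0,0,0]]]'
python3 -m crank '[[[0,0,0.015,0],[0,0,0.035,0],[0,0,0.06,0],[0,0,0.09,0],[0,0,0.12,0]]]'
python3 -m crank '[[[0,0,0.02,0],[0,0,0.03,0],[0,0,0.03,0],[0,0,0.03,0]]]'
python3 snap.py wrist w10; python3 snap.py side s10
```

```text
t: 28.0
tool_pos: [0.4197, 0.314, 0.1643]
tool_rot: [0.029, 1.57, -0.029]
contact_force: [0.5, 0.4, 0.8]
opening: 0.0729
t: 28.25
tool_pos: [0.4197, 0.314, 0.1643]
tool_rot: [0.029, 1.571, -0.029]
contact_force: [-0.2, -0.0, -0.5]
opening: 0.0851
t: 28.67
tool_pos: [0.4193, 0.3137, 0.2849]
tool_rot: [0.028, 1.572, -0.029]
contact_force: [-0.0, -0.6, 0.1]
opening: 0.0858
t: 29.0
tool_pos: [0.4196, 0.3139, 0.3137]
tool_rot: [0.029, 1.571, -0.029]
contact_force: [0.4, -0.4, -0.3]
opening: 0.0852
29.0 [0.41961693 0.31390702 0.31366729] [[-0.0004, 0.0369, 0.9993], [-0.0002, 0.9993, -0.0369], [-1.0, -0.0002, -0.0003]] [ 0.5   -0.226  1.739 -0.     1.629 -1.034] [ 0.39 -0.35 -0.27]
29.05 [0.41918501 0.31365263 0.312396  ] [[-0.0024, 0.0369, 0.9993], [-0.0013, 0.9993, -0.0369], [-1.0, -0.0014, -0.0023]] [ 0.5   -0.225  1.741 -0.     1.629 -1.034] [-0.31  0.05 -0.25]
```

View pics/w10.png

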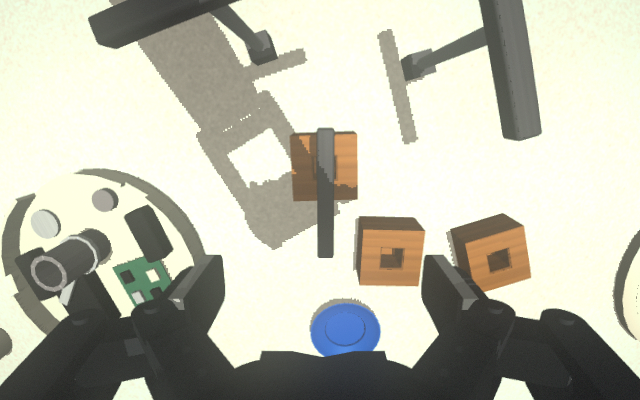

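View pics/s10.png

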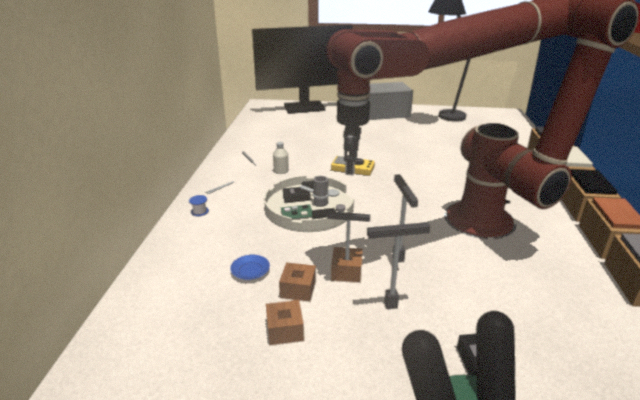

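```bash
python3 - <<'E'
from h import *
import pickle
o,m,p,d=pickle.load(open("pics/w10.pkl","rb"))
def sel(u0,u1,v0,v1,a,b):
    P=np.array([at_d(m,u,v,d[v,u]) for v in range(v0,v1) for u in range(u0,u1) if d[v,u]>0]); return P[(P[:,2]>a)&(P[:,2]<b)]
for a,b in ((.186,.2),(.045,.065)):
    P=sel(280,370,110,255,a,b)
    # restrict near stand
    P=P[(abs(P[:,0]-.42)<.065)&(abs(P[:,1]-.314)<.05)]
    print(len(P),np.median(P[:,2]),P[:,2].std(),cv2.minAreaRect((P[:,:2]*1000).astype(np.float32)))
print(get_obs()['t'],get_obs()['opening'])
E
```

```text
2142 0.19094973387631872 0.0007534109146096477 ((417.8431396484375, 314.6734619140625), (13.833270072937012, 106.56319427490234), 88.11581420898438)
3126 0.055050907297212515 0.0012115748078344998 ((419.6070556640625, 313.9019775390625), (80.27896881103516, 80.77111053466797), 89.9708251953125)
29.1 0.08545782835321365
```

```bash
python3 - <<'E'
from h import *
i=cv2.imread("pics/s10.png"); c=cv2.resize(i[165:225,270:350],None,fx=9,fy=9,interpolation=cv2.INTER_CUBIC); cv2.imwrite("pics/s10l.png",c)
E
```

```text
(no output)
```

View pics/s10l.png

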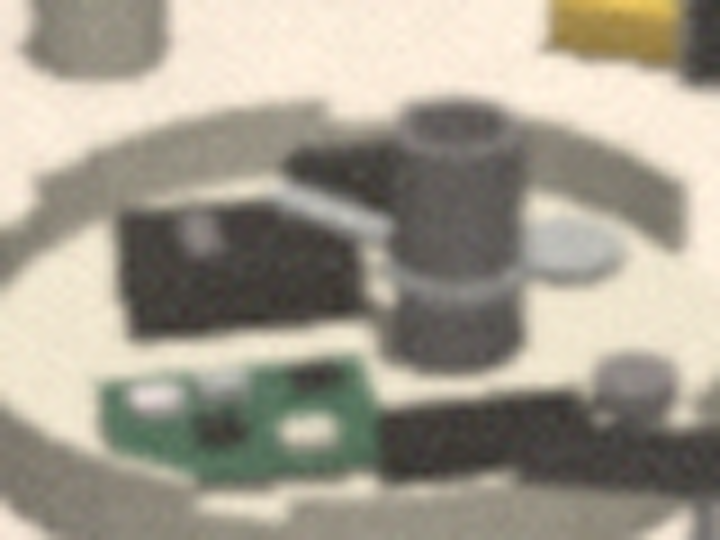

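```bash
python3 -c "
from station import *
print(finish_job())"
```

```text
the job is handed in; nothing more can be done
None
```

The latch arm was turned home and the key is back in its stand and released. I handed the job in at about 29 s, but no verdict was reported.

**What I did:** I took the smallest key from the stand nearest the base. Inside the well I centred it by lightly touching the walls. The socket dropped over the square after about 10° of turning, and I lowered it to a hard seat at the expected height. I then turned it clockwise until the torque rose against the stop, backed off, lifted out, and put the key back in the stand.

**Last checks:**
- **Latch:** comparing the arm's direction in two wrist pictures, it turned about 69.3° (home is 68.8°). After the key was lifted out, the arm looked unmoved in the wrist and side pictures. The side camera disagreed, putting it at only about 63–64°, below the 65.3° needed. I trusted the wrist picture and the torque rise.
- **Key:** the bar top is at 0.191 m and level, as at the start. Its centre is about 2 mm from the stand's centre. The fingers are open and clear of it.
- **Bystanders:** none looks moved by eye in the pictures; I did not measure them.
- **Force at the stop:** the wrist torque reached about 0.29 N m before I backed off. The push on the stem is only an estimate, about 43 to 62 N depending on friction, and the limit is 55 N. I could not measure it, so this is the check I am least sure of.

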